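Line up the shakers along the pizza line

ROBOT

A 7-joint arm with a two-finger parallel gripper is mounted at the origin on a cart in front of the work surface, level with it; the furniture and walls round the work are solid. World frame = base frame: x ahead of the robot, y to its left, z up, the work surface at z = 0. Lengths are in m, angles in rad, forces in N, time in s.
With the tool pointing down it reaches from about 0.425 to 1.025 m from the base axis. Payload 9.4 kg.
Tool frame: the origin (TCP) lies between the finger pads; the fingertips stand 19 mm ahead of it and the grasp point (between the pads) is the TCP (env.tip_reach is the distance from the TCP to the fingertips, in m); y points along the fingers, x is the direction in which the jaws open and shut, and the axes are right-handed (so a half turn about y gives the same grasp; the last joint's range is limited). The gripper opens to 93 mm and grips with 3 to 60 N. Pads are 15 mm wide; open, the fingers measure 128 mm over their backs; the gripper's body (75 mm by 188 mm) begins 65 mm behind the grasp point.
Start: joints at [1.219, 0.599, -0.003, 1.599, 0.002, 0.943, -0.08], TCP at [0.197, -0.698, 0.2] pointing down, gripper open.
Joint ranges: [-2.57, 2.57], [-0.35, 1.97], [-1.29, 1.29], [0.11, 2.56], [-1.05, 4.19], [0.11, 1.86], [-2.63, 2.63]. Speed limits (rad/s): [2.22, 2.22, 3.01, 3.01, 3.14, 3.14, 3.14].

INTERFACE

Orientations are given as a rotation vector (axis times angle).
In Python, from bench import env, optics, trace, pinpoint gives the robot as it stands.
- The arm moves only by the shell command python3 -m creep 'ROWS' [FORCE]. ROWS is JSON, a list of rows, each a list of 5 numbers: the shift along the world's x, y, z in m, then the turn about the world's z in rad, then the opening, from 0 (shut) to 1 (fully open). A call has 1 to 5 rows; each row is the pose to reach, as a shift and turn from the pose commanded when the call began; what a row does not reach only later rows make up. A row lasts 1/10 s, in which the tool goes at most 50 mm and 8.59 degrees, less where a joint would pass 70% of its speed; a pose out of reach is approached as far as the arm can. A call with a gripper value outside its range is refused whole. The fingers move at their own pace and stop on an object; FORCE is the grip in N (left out, the last holds). Time passes only in rows, so rows that repeat a pose let the fingers close. It gives the time, the measured TCP pose, the force and the opening at its end, in the units of the state.
- env.get_state(): the state, without advancing time (a new reading comes with each control period).
- optics.camera(name): name is "side" or "top"; returns (picture, depth): 480x640x3 uint8, blue, green, red; 480x640 float32, m along the optical axis (not along the pixel's ray), 0 where there is no reading.
- optics.calibration(name): a dict with "vfov" (degrees; the focal length in pixels is half the picture's height over the tangent of half this angle, whatever the lens; pixels are square), "cx", "cy" (the principal point, pixels), "rvec" (rotation vector, rad) and "tvec" (3), from world to camera coordinates, as OpenCV has them. Camera axes: x right, y down, z forward; pixel columns grow to the right and rows downward; lengths in m; the calibration is good to about 2 mm. A picture is of the moment at which its call begins. calibration takes no time and is no camera call.
- env.sign_off(): hands the job in, once; it reports no verdict.
Trained networks look in the newest picture that a camera, given by its name, has taken for a name from the list of things; names that differ only in an ending like _2 or _b are one class to them, and where a whole thing is asked for, a point or a joint stands for the part that bears it (a point fixed in the world has none). Each returns a list of dicts, best first, with "confidence" (0 to 1); they miss things now and then, are a little off and sometimes report something else, mostly with a low value. They report only what shows in the picture. A call takes as long as a camera call.
- trace(camera, thing): "region" (480x640 bool, what is visible of it) and "point" ([column, row] in pixels, amid what is visible of it).
- pinpoint(camera, thing): "point" ([column, row] in pixels: a listed point, or the origin of a listed thing).
The state is a dict: "time": time; "q": joint angles; "dq": joint speeds; "joint_efforts": joint torques, N m; "tool_pos": TCP position; "tcp_rot": TCP orientation; "ft_force": force on the tool from outside, world axes, zero at the start; "torque": the same for the moment, N m; "width": opening from 0.0 (shut) to 1.0 (fully open).
Only numpy, scipy, OpenCV 4.12 (cv2) and the standard library are available. Lean on these libraries where they do the work, as an engineer would, in place of code of your own. Each camera call takes 0.05 s, during which the arm holds its last target.

TASK

Load the wooden shaker holder for the pizza line: stand the four shakers (flour, cheese, oregano, salt) upright in its four wells in order of height, one in each, the tallest in the well at the end where the dough scraper lies and the shortest at the end where the pizza wheel lies. Set each one fully down on the floor of its well without dropping it, keep the shakers upright all the time, and leave the scraper, the pizza wheel and the kitchen timer where they are.

Things in the scene. Friction and masses are not known exactly. Their poses are not given: they have to be found in the camera images.
- holder: Fixed low wooden block with dark ends, 88 x 330 x 32 mm, long along its own y. Four equal round wells 64 mm in diameter with flat floors, in a row on its own y axis at y = -117, -39, +39 and +117 mm (x = 0). Origin: centre of its underside, on the table; z up. Well floors are at z = 6 mm, the block's top at z = 32 mm. Place and yaw vary.
- flour_dredger: Tallest shaker: plain all-metal cylinder with a finely perforated, slightly domed lid, 48 mm in diameter and 150 mm tall, straight-sided (body 46 mm, lid 48 mm from 121 to 145 mm height), 0.16 to 0.29 kg. Origin: centre of its underside, z up along its axis; round, so its yaw does not matter.
- cheese_shaker: Second tallest: glass cylinder with pale yellow cheese inside and a steel lid with a few large holes, 48 mm in diameter and 127 mm tall, straight-sided (body 46 mm, lid 48 mm from 94 to 122 mm height), 0.13 to 0.24 kg. Origin: centre of its underside, z up along its axis; round, so its yaw does not matter.
- oregano_jar: Third: glass spice jar with a green label and a dark brown cap, 44 mm in diameter and 105 mm tall; body 42 mm, cap 44 mm wide from 85 to 105 mm height; about 0.11 kg. Origin: centre of its underside, z up along its axis; round, so its yaw does not matter. (A like one far off at the right end of the table is not part of the job.)
- salt_shaker: Shortest: clear salt shaker with a pale grey narrower head, 44 mm in diameter and 90 mm tall; body up to about 70 mm height, above it the head tapers to 34 mm; about 0.1 kg. Origin: centre of its underside, z up along its axis; round, so its yaw does not matter. (A like one far off at the right end of the table is not part of the job.)
- dough_scraper: Loose bystander: steel dough scraper with a pale bar grip, 118 x 148 x 25 mm, lying flat on the table beyond one end of the holder: this is the end for the tallest shaker. Which end varies. Origin: centre of its underside.
- pizza_cutter: Loose bystander: pizza wheel with a red handle, 68 x 236 x 26 mm, lying flat on the table beyond the other end of the holder: the end for the shortest shaker. Origin: middle of its length, underside. (A like one far off at the right end of the table is not part of the job.)
- kitchen_timer: Loose bystander: round white kitchen timer with a red grip bar on top, 66 mm in diameter and 42 mm tall, standing in the row of the shakers. Origin: centre of its underside. (A like one far off at the right end of the table is not part of the job.)

How it is judged:
At the end, for the whole second after the job is handed in: Shakers stand one per well in order of height, tallest at the scraper's end, shortest at the pizza wheel's end: base within 12 mm of the well's centre along and across the holder, under 11 mm above its underside (floor 6 mm), tilt under 0.1 rad, at rest, released (x of flour_dredger in the frame of holder between -0.012 and 0.012 m and z of each of flour_dredger, cheese_shaker, oregano_jar, salt_shaker in the frame of holder below 0.011 m and angle between each of flour_dredger, cheese_shaker, oregano_jar, salt_shaker's own z axis and vertical below 0.1 rad and linear speed of each of flour_dredger, cheese_shaker, oregano_jar, salt_shaker below 0.02 m/s and contact force between each of flour_dredger, cheese_shaker, oregano_jar, salt_shaker and the fingers below 0.2 N and x of cheese_shaker in the frame of holder between -0.012 and 0.012 m and x of oregano_jar in the frame of holder between -0.012 and 0.012 m and x of salt_shaker in the frame of holder between -0.012 and 0.012 m and ((y of dough_scraper in the frame of holder above 0 m and y of flour_dredger in the frame of holder between 0.105 and 0.129 m and y of cheese_shaker in the frame of holder between 0.027 and 0.051 m and y of oregano_jar in the frame of holder between -0.051 and -0.027 m and y of salt_shaker in the frame of holder between -0.129 and -0.105 m) or (y of dough_scraper in the frame of holder below 0 m and y of flour_dredger in the frame of holder between -0.129 and -0.105 m and y of cheese_shaker in the frame of holder between -0.051 and -0.027 m and y of oregano_jar in the frame of holder between 0.027 and 0.051 m and y of salt_shaker in the frame of holder between 0.105 and 0.129 m))); the robot touches nothing.
It fails at once if a shaker is tipped (more than 0.6 rad) (angle between any of flour_dredger, cheese_shaker, oregano_jar, salt_shaker's own z axis and vertical above 0.6 rad).
It fails at once if a shaker is dropped (let go and falls faster than 0.8 m/s, about 33 mm) ((linear speed of flour_dredger above 0.8 m/s and height (world z) of flour_dredger below 0.08 m and contact force between flour_dredger and the fingers below 0.1 N) or (linear speed of cheese_shaker above 0.8 m/s and height (world z) of cheese_shaker below 0.08 m and contact force between cheese_shaker and the fingers below 0.1 N) or (linear speed of oregano_jar above 0.8 m/s and height (world z) of oregano_jar below 0.08 m and contact force between oregano_jar and the fingers below 0.1 N) or (linear speed of salt_shaker above 0.8 m/s and height (world z) of salt_shaker below 0.08 m and contact force between salt_shaker and the fingers below 0.1 N)).
It fails at once if the dough scraper is pushed more than 25 mm (distance of dough_scraper from where it was at the start of the episode above 0.025 m).
It fails at once if the pizza cutter is pushed more than 25 mm (distance of pizza_cutter from where it was at the start of the episode above 0.025 m).
It fails at once if the kitchen timer is pushed more than 25 mm (distance of kitchen_timer from where it was at the start of the episode above 0.025 m).
It also fails if it takes over 104 s, if anything falls off the work surface, if the arm or the gripper's body presses on something with over 40 N, if the wrist force passes 120 N, or if a joint passes its speed limit or range.

## Working session

There is one attempt and no reset: what is moved stays moved. The work goes in short steps, Python scripts to look and compute and a shell command to move; the robot and the scene stay as the last step left them, time stands still between calls to the robot, and variables do not carry over. Pictures are saved under pics/ and viewed, and the job is handed in when it is done.

```bash
ls; mkdir -p pics; python3 - <<'E'
from bench import env, optics
import cv2
s=env.get_state(); print({k:s[k] for k in('time','tool_pos','tcp_rot','ft_force','width')}, env.tip_reach)
for n in('side','top'):
    p,d=optics.camera(n); cv2.imwrite(f'pics/{n}0.png',p); print(optics.calibration(n))
E
```

```text
pics
{'time': 0.0, 'tool_pos': array([ 0.19658   , -0.69730363,  0.19944486]), 'tcp_rot': array([-1.32590784,  1.00537828, -1.00313944]), 'ft_force': array([ 1.05463404, -0.57950303, -0.46300935]), 'width': 1.0004516113756154} 0.019
{'vfov': 42.17581524143309, 'cx': 312.7715885872865, 'cy': 237.49481091280603, 'rvec': array([ 0.24185306, -2.73917297,  1.33920861]), 'tvec': array([0.48972601, 0.16044943, 1.00011129])}
{'vfov': 49.59722829409039, 'cx': 314.5216404390078, 'cy': 239.38498504569856, 'rvec': array([ 2.12942415, -2.11479143,  0.19830992]), 'tvec': array([-0.14761557,  0.53598711,  0.97250457])}
```

View pics/side0.png

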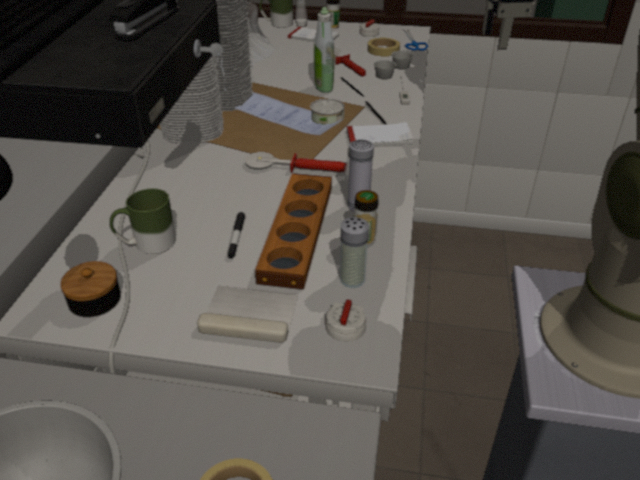

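View pics/top0.png

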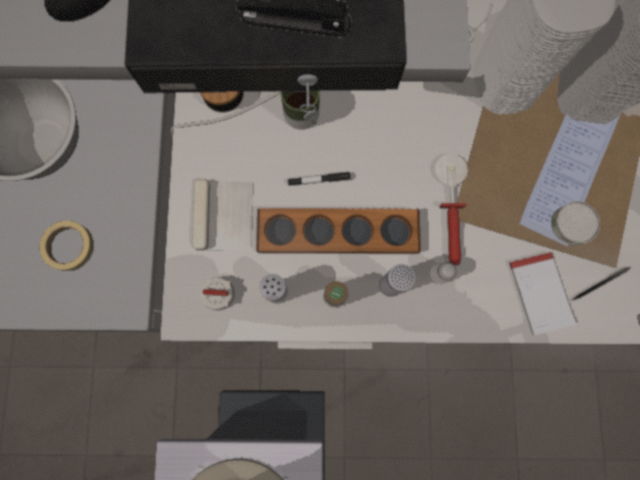

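```bash
cat > h.py <<'E'
from bench import env, optics, trace, pinpoint
import numpy as np, cv2
from scipy.spatial.transform import Rotation as R
def cal(n):
    c=optics.calibration(n); f=240/np.tan(np.radians(c['vfov']/2))
    return f,c['cx'],c['cy'],cv2.Rodrigues(np.array(c['rvec']))[0],np.array(c['tvec'])
def cloud(n,d):
    f,cx,cy,Rm,t=cal(n); v,u=np.mgrid[:480,:640]
    P=np.stack([(u-cx)/f*d,(v-cy)/f*d,d],-1)
    return (P-t)@Rm   # world
def ray(n,px,z):
    f,cx,cy,Rm,t=cal(n); dv=np.array([(px[0]-cx)/f,(px[1]-cy)/f,1])@Rm; o=-t@Rm
    return o+dv*(z-o[2])/dv[2]
def proj(n,p):
    f,cx,cy,Rm,t=cal(n); q=Rm@np.array(p)+t; return q[0]/q[2]*f+cx,q[1]/q[2]*f+cy
E
python3 - <<'E'
from h import *
np.set_printoptions(precision=4,suppress=True)
H=dict(flour_dredger=.15,cheese_shaker=.127,oregano_jar=.105,salt_shaker=.09,kitchen_timer=.042,holder=.032,dough_scraper=.025,pizza_cutter=.026)
for n in('top','side'):
    p,d=optics.camera(n); W=cloud(n,d)
    np.save(f'{n}_W.npy',W)
    for k,h in H.items():
        for r in trace(n,k)[:2]:
            m=r['region']&(d>0); w=W[m]; w=w[w[:,2]>.004]
            top=w[w[:,2]>h-.012]
            print(n,k,round(r['confidence'],2),r['point'],m.sum(),'zmax',np.percentile(w[:,2],98).round(4) if len(w) else '', 'top ctr',(top.min(0)+top.max(0))/2 if len(top) else '',top.mean(0) if len(top) else '', np.ptp(top,axis=0) if len(top) else '')
        for r in pinpoint(n,k)[:2]:
            print('   pin',round(r['confidence'],2),r['point'],ray(n,r['point'],0)[:2])
E
```

```text
top flour_dredger 0.62 [397.8, 280.5] 846 zmax 0.1526 top ctr [ 0.4527 -0.2968  0.147 ] [ 0.452  -0.2964  0.1483] [0.0463 0.0462 0.0163]
   pin 0.7 [388.5, 285.1] [ 0.453  -0.2949]
top cheese_shaker 0.77 [273.3, 287.6] 657 zmax 0.13 top ctr [ 0.4359 -0.0682  0.1234] [ 0.4356 -0.0686  0.1254] [0.0465 0.047  0.0166]
   pin 0.94 [275.4, 292.1] [ 0.4372 -0.0652]
   pin 0.32 [221.0, 215.1] [0.5968 0.0517]
top oregano_jar 0.89 [334.4, 290.8] 486 zmax 0.1094 top ctr [ 0.4275 -0.1831  0.1019] [ 0.4272 -0.183   0.1057] [0.0434 0.042  0.0177]
   pin 0.68 [334.0, 294.7] [ 0.4327 -0.1841]
top salt_shaker 0.83 [438.1, 272.6] 456 zmax 0.0913 top ctr [ 0.4733 -0.393   0.0858] [ 0.4731 -0.3922  0.0863] [0.0324 0.031  0.0149]
   pin 0.56 [432.9, 274.2] [ 0.4759 -0.386 ]
top kitchen_timer 0.88 [220.2, 292.2] 938 zmax 0.0452 top ctr [0.4311 0.0503 0.0394] [0.4323 0.0501 0.0354] [0.0572 0.0575 0.0187]
   pin 0.77 [220.4, 291.0] [0.4386 0.0465]
top holder 0.79 [337.7, 232.1] 7265 zmax 0.036 top ctr [ 0.561  -0.1915  0.0299] [ 0.5598 -0.192   0.0322] [0.0895 0.3296 0.0199]
   pin 0.79 [335.3, 232.1] [ 0.5
[... 1326 characters left out ...]
22 top ctr [0.4371 0.0548 0.0374] [0.4341 0.0574 0.0382] [0.0474 0.0524 0.0147]
   pin 0.79 [344.7, 330.0] [0.4339 0.0598]
side holder 0.85 [295.0, 232.0] 5702 zmax 0.0329 top ctr [ 0.5634 -0.1878  0.0277] [ 0.5626 -0.1651  0.0291] [0.0902 0.3349 0.0154]
   pin 0.87 [295.9, 229.5] [ 0.5664 -0.193 ]
   pin 0.59 [356.9, 182.3] [ 0.4686 -0.3841]
side dough_scraper 0.74 [249.3, 315.0] 4334 zmax 0.026 top ctr [0.5962 0.0947 0.0205] [0.5945 0.0983 0.0219] [0.1467 0.0347 0.0149]
   pin 0.95 [247.3, 314.4] [0.5999 0.0525]
side pizza_cutter 0.8 [295.3, 163.4] 951 zmax 0.0245 top ctr [ 0.612  -0.4177  0.0202] [ 0.5813 -0.419   0.0193] [0.2193 0.0531 0.0124]
   pin 0.73 [293.6, 165.8] [ 0.6195 -0.4284]
```

```bash
python3 - <<'E'
from h import *
np.set_printoptions(precision=4,suppress=True)
for n in('top','side'):
    W=np.load(f'{n}_W.npy'); z0=W[...,2]
    tb=(abs(z0)<.015)&(W[...,0]>.4)&(W[...,0]<.7)&(W[...,1]<.1)&(W[...,1]>-.45)
    print(n,'table z',np.median(z0[tb]))
    m=(z0>.024)&(z0<.045)&(W[...,0]>.50)&(W[...,0]<.63)&(W[...,1]>-.37)&(W[...,1]<-.01)
    print(cv2.minAreaRect(W[m][:,:2].astype(np.float32)))
    # wells
    m=((z0<.018)&(abs(W[...,0]-.5615)<.035)&(W[...,1]>-.35)&(W[...,1]<-.03)).astype(np.uint8)
    k,lab,st,ce=cv2.connectedComponentsWithStats(m)
    for i in range(1,k):
        if st[i,4]>100: w=W[lab==i]; print(st[i,4],(w.min(0)+w.max(0))/2,np.ptp(w,axis=0), np.median(w[:,2]))
    ob=(z0>.1)&(W[...,0]>.4)&(W[...,0]<1.2)&(W[...,1]>-.6)&(W[...,1]<.2)
    far=W[ob]; far=far[far[:,0]>.5]; print('obstacle min x',np.percentile(far[:,0],[0,1,5]) if len(far) else None)
s=env.get_state(); M=R.from_rotvec(s['tcp_rot']).as_matrix(); print(M, np.degrees(np.arctan2(M[1,0],M[0,0])))
p=cv2.imread('pics/top0.png'); c=p[190:340,180:480]; cv2.imwrite('pics/c0.png',cv2.resize(c,None,fx=2.6,fy=2.6))
E
```

```text
top table z 0.001452960640900639
((0.5611996650695801, -0.19106176495552063), (0.08966758102178574, 0.3305136561393738), 0.08500261604785919)
707 [ 0.5641 -0.0726  0.0087] [0.0596 0.0619 0.0186] 0.007241115240365753
716 [ 0.5632 -0.1518  0.0095] [0.06   0.0638 0.0169] 0.007094362587485418
710 [ 0.5639 -0.2308  0.0094] [0.0595 0.0619 0.0162] 0.00717195002513724
702 [ 0.564  -0.3106  0.009 ] [0.0595 0.0606 0.0172] 0.0071911223387704
obstacle min x [0.6588 0.6962 0.6983]
side table z -0.0007818726079894766
((0.5634816884994507, -0.1891465038061142), (0.0889659970998764, 0.33732137084007263), 0.2543531060218811)
262 [ 0.5671 -0.3248  0.0091] [0.058  0.0356 0.0174] 0.006657149628978249
322 [ 0.5666 -0.2456  0.0087] [0.0598 0.0386 0.0182] 0.006137639346724636
385 [ 0.5663 -0.1662  0.009 ] [0.059  0.0388 0.0179] 0.0059660747644520494
463 [ 0.5651 -0.0863  0.0093] [0.0609 0.0431 0.0172] 0.006003995540270359
130 [ 0.5615 -0.2922 -0.6583] [0.0696 0.0229 0.0184] -0.6601217515613991
obstacle min x [0.6611 0.6979 0.7001]
[[ 0.2714 -0.0001  0.9625]
 [-0.9625 -0.      0.2714]
 [ 0.     -1.     -0.0001]] -74.25382612257317
```

View pics/c0.png

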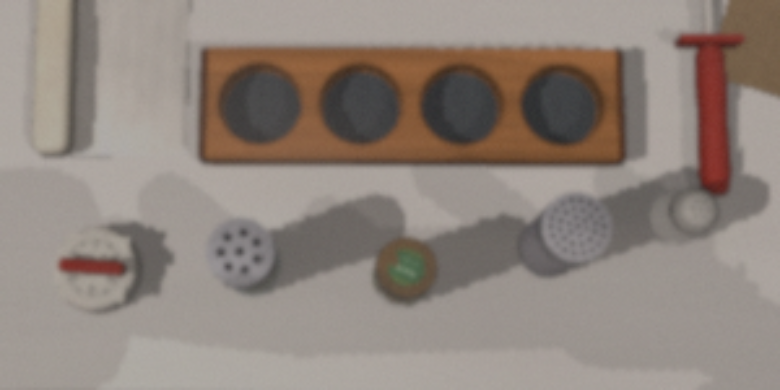

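```bash
python3 - <<'E'
from h import *
np.set_printoptions(precision=3,suppress=True)
for n in('top','side'):
    W=np.load(f'{n}_W.npy').reshape(-1,3)
    W=W[(W[:,2]>.1)&(W[:,0]<.85)&(W[:,0]>.1)&(W[:,1]<.2)&(W[:,1]>-1.2)]
    g=np.round(W[:,:2]/.05).astype(int); u,i,c=np.unique(g,axis=0,return_inverse=True,return_counts=True)
    for j in range(len(u)):
        if c[j]>15: print(n,u[j]*.05,c[j],W[i.ravel()==j,2].max().round(2),W[i.ravel()==j,2].min().round(2))
E
```

```text
top [ 0.35 -0.15] 1220 1.06 1.06
top [ 0.4 -0.2] 133 0.11 0.1
top [ 0.4  -0.15] 48 0.11 0.1
top [ 0.4 -0.1] 49 0.13 0.1
top [ 0.4  -0.05] 97 0.13 0.1
top [ 0.45 -0.3 ] 630 0.16 0.1
top [ 0.45 -0.25] 25 0.15 0.1
top [ 0.45 -0.2 ] 188 0.11 0.1
top [ 0.45 -0.15] 69 0.11 0.1
top [ 0.45 -0.1 ] 155 0.13 0.1
top [ 0.45 -0.05] 279 0.13 0.12
top [ 0.65 -0.15] 173 0.4 0.31
top [ 0.7  -0.25] 1193 0.43 0.34
top [ 0.7 -0.2] 1526 0.43 0.34
top [ 0.7  -0.15] 1553 0.43 0.34
top [ 0.7 -0.1] 1592 0.43 0.34
top [ 0.7  -0.05] 1609 0.43 0.35
top [0.7 0. ] 1639 0.43 0.34
top [0.7  0.05] 1669 0.43 0.34
top [0.7 0.1] 1110 0.43 0.34
top [ 0.75 -0.4 ] 25 0.34 0.3
top [ 0.75 -0.35] 1048 0.34 0.29
top [ 0.75 -0.3 ] 947 0.34 0.3
top [ 0.75 -0.25] 978 0.43 0.42
top [ 0.75 -0.2 ] 1354 0.46 0.42
top [ 0.75 -0.15] 1846 0.47 0.42
top [ 0.75 -0.1 ] 1841 0.47 0.42
top [ 0.75 -0.05] 1589 0.47 0.42
top [0.75 0.  ] 1257 0.43 0.42
top [0.75 0.05] 1266 0.43 0.42
top [0.75 0.1 ] 883 0.43 0.42
top [0.75 0.15] 646 0.34 0.3
top [0.75 0.2 ] 521 0.34 0.3
top [ 0.8  -0.75] 385 0.19 0.1
top [ 0.8 -0.7] 1256 0.26 0.1
top [ 0.8  -0.5
[... 1865 characters left out ...]
2 ] 603 0.34 0.29
side [ 0.8  -0.75] 478 0.27 0.1
side [ 0.8 -0.7] 653 0.28 0.1
side [ 0.8 -0.1] 82 0.47 0.1
side [ 0.8  -0.05] 659 0.47 0.42
side [0.8 0. ] 482 0.42 0.42
side [0.8  0.05] 569 0.42 0.42
side [0.8 0.1] 2852 0.42 0.33
side [0.8  0.15] 789 0.34 0.33
side [0.8 0.2] 429 0.34 0.33
side [ 0.85 -0.7 ] 709 0.28 0.1
side [ 0.85 -0.65] 117 0.28 0.1
side [ 0.85 -0.6 ] 17 0.18 0.11
side [ 0.85 -0.55] 255 0.2 0.1
side [ 0.85 -0.5 ] 414 0.2 0.1
side [ 0.85 -0.15] 34 0.42 0.1
side [ 0.85 -0.1 ] 178 0.42 0.1
side [ 0.85 -0.05] 216 0.42 0.1
side [0.85 0.  ] 236 0.42 0.42
side [0.85 0.05] 281 0.42 0.42
side [0.85 0.1 ] 1419 0.42 0.33
side [0.85 0.15] 384 0.34 0.33
side [0.85 0.2 ] 182 0.36 0.33
```

```bash
python3 -m creep '[[0,0,0.05,0.14,0.9],[0.02,0.03,0.06,0.29,0.9],[0.05,0.07,0.06,0.44,0.9],[0.08,0.11,0.06,0.59,0.9],[0.11,0.15,0.06,0.74,0.9]]' 25
```

```text
time: 2.3
tool_pos: [0.3075, -0.5463, 0.2607]
tcp_rot: [-1.528, 0.431, -0.432]
ft_force: [1.6, 0.2, -0.2]
width: 0.898
```

```bash
python3 -m creep '[[0.03,0.045,0,-0.14,0.9],[0.05,0.09,0,-0.29,0.9],[0.07,0.13,0,-0.44,0.9],[0.09,0.175,0,-0.59,0.9],[0.1,0.22,0,-0.74,0.9]]'; python3 -m creep '[[0.005,0.045,0,-0.13,0.9],[0.01,0.09,0,-0.274,0.9],[0.015,0.14,0,-0.274,0.9],[0.02,0.18,0,-0.274,0.9],[0.03,0.22,0,-0.274,0.9]]'
```

```text
time: 2.8
tool_pos: [0.4082, -0.3262, 0.2605]
tcp_rot: [-1.326, 1.004, -1.006]
ft_force: [0.6, 0.7, -1.0]
width: 0.903
time: 3.3
tool_pos: [0.4362, -0.1062, 0.2607]
tcp_rot: [-1.212, 1.205, -1.206]
ft_force: [1.6, 0.6, 0.7]
width: 0.903
```

```bash
python3 -m creep '[[0.001,0.039,-0.04,0,0.9],[0.001,0.039,-0.08,0,0.9],[0.001,0.039,-0.08,0,0.9]]'; python3 - <<'E'
from h import *
for n in('side','top'):
    p,d=optics.camera(n); cv2.imwrite(f'pics/{n}1.png',p)
E
```

```text
time: 3.6
tool_pos: [0.4352, -0.0676, 0.1772]
tcp_rot: [-1.217, 1.209, -1.199]
ft_force: [-0.2, -0.7, -0.1]
width: 0.9
```

View pics/side1.png

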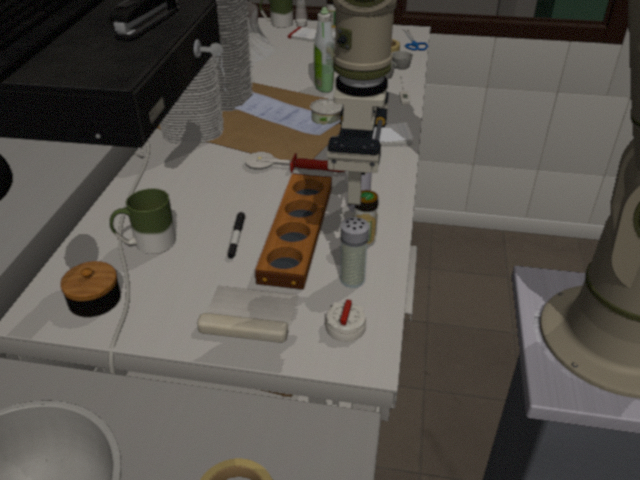

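View pics/top1.png

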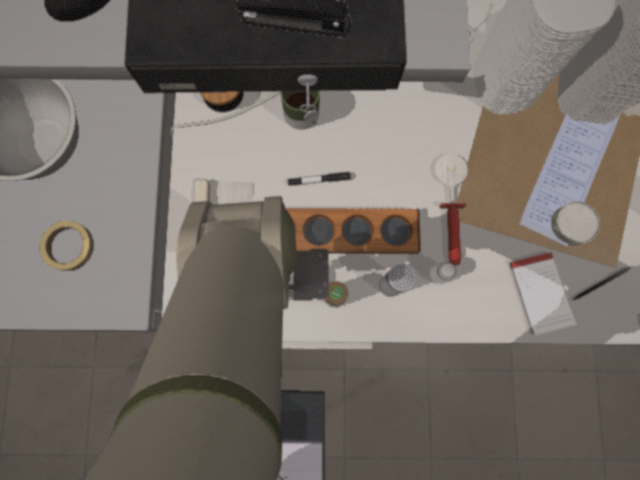

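```bash
python3 - <<'E'
from h import *
s=env.get_state();t=s['tool_pos'];print(s['time'],t)
print(np.degrees(np.arctan2(R.from_rotvec(s['tcp_rot']).as_matrix()[1,0],R.from_rotvec(s['tcp_rot']).as_matrix()[0,0])))
for n in('side','top'):
    for dy in(-.094,-.05,0,.05,.094): print(n,dy,np.round(proj(n,t+[0,dy,.07]),0),np.round(proj(n,t+[0,dy,-.019]),0))
    print(np.round(proj(n,[.437,-.067,.127])))
    p=cv2.imread(f'pics/{n}1.png'); a,b=((280,60) if n=='side' else (180,160)); cv2.imwrite(f'pics/{n}1c.png',cv2.resize(p[b:b+200,a:a+200],None,fx=3,fy=3))
E
```

```text
3.7 [ 0.43743075 -0.06947521  0.18066765]
-89.72793527277989
side -0.094 [365. 128.] [363. 174.]
side -0.05 [362. 141.] [360. 187.]
side 0 [358. 156.] [356. 204.]
side 0.05 [354. 173.] [352. 222.]
side 0.094 [350. 190.] [348. 239.]
[355. 222.]
top -0.094 [327. 278.] [325. 284.]
top -0.05 [298. 278.] [300. 284.]
top 0 [266. 278.] [271. 284.]
top 0.05 [234. 278.] [242. 284.]
top 0.094 [206. 277.] [216. 283.]
[271. 286.]
```

View pics/side1c.png

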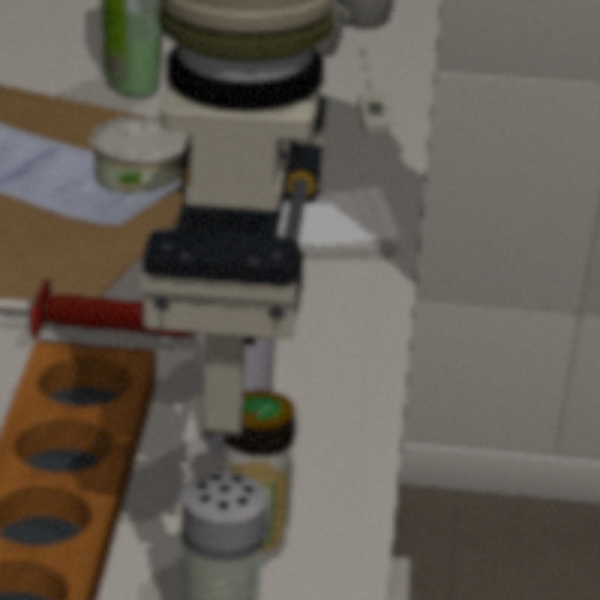

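```bash
python3 - <<'E'
from h import *
np.set_printoptions(precision=3,suppress=True)
p,d=optics.camera('side'); W=cloud('side',d)
for v in range(150,232,3): print(v,W[v,346],W[v,350],W[v,354],W[v,358])
cv2.imwrite('pics/s2.png',cv2.resize(p[130:250,300:420],None,fx=5,fy=5))
E
```

```text
150 [0.446 0.023 0.314] [0.44  0.025 0.315] [0.435 0.023 0.314] [0.429 0.026 0.317]
153 [0.445 0.023 0.309] [0.44  0.023 0.309] [0.434 0.022 0.309] [0.429 0.022 0.31 ]
156 [0.446 0.02  0.302] [0.441 0.014 0.3  ] [0.435 0.018 0.302] [0.429 0.018 0.303]
159 [0.446 0.017 0.296] [0.44  0.018 0.297] [0.435 0.015 0.296] [0.429 0.017 0.297]
162 [0.446 0.017 0.291] [0.44  0.017 0.291] [0.435 0.017 0.292] [0.429 0.019 0.294]
165 [0.445 0.018 0.287] [0.44  0.017 0.286] [0.435 0.015 0.286] [0.429 0.017 0.288]
168 [ 0.493 -0.383  0.035] [ 0.443 -0.007  0.267] [0.434 0.016 0.282] [0.429 0.017 0.283]
171 [ 0.493 -0.379  0.03 ] [ 0.443 -0.011  0.259] [ 0.437 -0.01   0.261] [ 0.431 -0.008  0.263]
174 [ 0.492 -0.374  0.025] [ 0.443 -0.01   0.255] [ 0.437 -0.011  0.255] [ 0.431 -0.012  0.255]
177 [ 0.492 -0.376  0.017] [ 0.442 -0.008  0.251] [ 0.436 -0.009  0.251] [ 0.431 -0.01   0.251]
180 [ 0.492 -0.378  0.007] [ 0.442 -0.01   0.244] [ 0.436 -0.009  0.246] [ 0.43  -0.01   0.246]
183 [ 0.492 -0.382 -0.003] [ 0.442 -0.009  0.24 ] [ 0.436 -0.009  0.24 ] [ 0.43  -0.012  0.24 ]
186 [ 0.491 -0.369 -0.002]
[... 803 characters left out ...]
  0.073] [ 0.442 -0.162  0.084]
213 [ 0.477 -0.271 -0.004] [ 0.469 -0.269 -0.002] [ 0.451 -0.173  0.068] [ 0.442 -0.164  0.076]
216 [ 0.475 -0.255 -0.   ] [ 0.467 -0.26  -0.003] [0.355 0.766 0.743] [ 0.442 -0.161  0.071]
219 [ 0.454 -0.077  0.124] [ 0.447 -0.078  0.123] [ 0.44  -0.077  0.125] [ 0.434 -0.077  0.126]
222 [ 0.452 -0.064  0.127] [ 0.446 -0.068  0.124] [ 0.439 -0.066  0.127] [ 0.433 -0.069  0.126]
225 [ 0.452 -0.059  0.124] [ 0.445 -0.06   0.125] [ 0.438 -0.059  0.126] [ 0.432 -0.062  0.124]
228 [ 0.451 -0.052  0.124] [ 0.444 -0.052  0.124] [ 0.437 -0.051  0.125] [ 0.431 -0.054  0.124]
231 [ 0.45  -0.045  0.123] [ 0.443 -0.049  0.12 ] [ 0.436 -0.046  0.123] [ 0.43  -0.05   0.121]
```

View pics/s2.png

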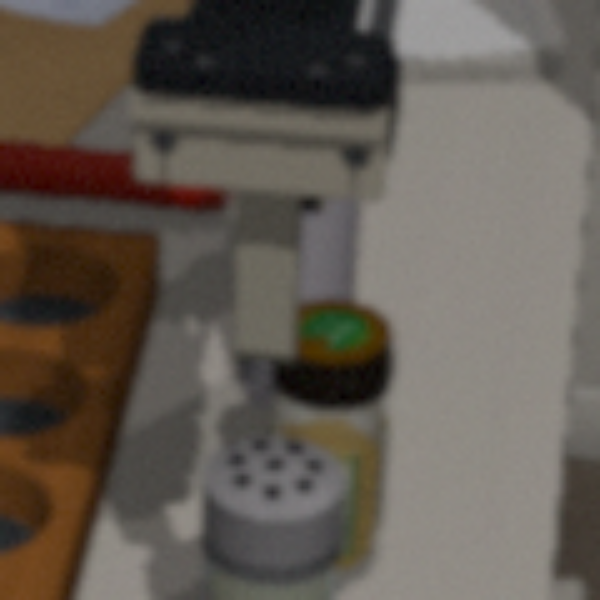

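```bash
python3 - <<'E'
from h import *
np.set_printoptions(precision=3,suppress=True,linewidth=200)
p,d=optics.camera('side'); W=cloud('side',d)
for v in range(196,220): print(v,' '.join('%5.2f/%4.2f'%(W[v,u,1],W[v,u,2]) for u in range(344,362)))
print(p[196:220,344:362].mean(-1).astype(int))
cv2.imwrite('pics/s3.png',cv2.resize(p[190:225,335:375],None,fx=15,fy=15,interpolation=0))
E
```

```text
196 -0.33/-0.00 -0.33/-0.00 -0.01/0.21 -0.01/0.21 -0.01/0.21 -0.01/0.21 -0.01/0.21 -0.01/0.21 -0.01/0.21 -0.01/0.22 -0.01/0.21 -0.01/0.21 -0.01/0.22 -0.01/0.22 -0.02/0.21 -0.18/0.11 -0.18/0.10 -0.18/0.10
197 -0.33/-0.00 -0.32/-0.00 -0.01/0.21 -0.01/0.21 -0.01/0.21 -0.01/0.21 -0.01/0.21 -0.01/0.21 -0.01/0.21 -0.01/0.21 -0.01/0.22 -0.01/0.21 -0.02/0.21 -0.01/0.22 -0.02/0.21 -0.18/0.10 -0.18/0.10 -0.18/0.10
198 -0.32/-0.00 -0.32/-0.00 -0.01/0.21 -0.01/0.21 -0.01/0.21 -0.01/0.21 -0.01/0.21 -0.01/0.21 -0.01/0.21 -0.01/0.21 -0.02/0.21 -0.01/0.21 -0.01/0.21 -0.01/0.21 -0.03/0.20 -0.17/0.10 -0.17/0.10 -0.17/0.10
199 -0.32/-0.00 -0.32/-0.00 -0.02/0.21 -0.01/0.21 -0.01/0.21 -0.01/0.21 -0.01/0.21 -0.01/0.21 -0.02/0.21 -0.01/0.21 -0.01/0.21 -0.01/0.21 -0.01/0.21 -0.01/0.21 -0.03/0.20 -0.17/0.10 -0.17/0.10 -0.17/0.10
200 -0.31/-0.00 -0.31/-0.00 -0.02/0.20 -0.02/0.20 -0.02/0.20 -0.02/0.20 -0.02/0.20 -0.02/0.20 -0.01/0.21 -0.01/0.21 -0.02/0.20 -0.01/0.21 -0.01/0.21 -0.01/0.21 -0.17/0.10 -0.17/0.10 -0.16/0.11 -0.17/0.10
201 -0.31/-0.00 -0.31/-0.00 -0.31/-0.00 -0.29/0.01 -0.28/0.02 -0.28/0.02 -0.02/0
[... 4951 characters left out ...]
 83  85  76  61  51  38]
 [108  96  89  84  78  74  70  69  66  66  73  81  90  96  98  95  86  77]
 [ 96  83  76  73  72  73  71  69  71  71  71  81  93 100 103 107 107 102]
 [ 90  77  74  72  71  74  72  71  70  71  74  83  93  99 102 108 109 110]
 [ 80  70  72  70  74  71  71  73  73  66  74  79  87  91  92  99  99 101]
 [ 76  72  72  72  69  71  73  72  69  66  69  78  81  75  79  86  88  88]
 [ 83  73  71  71  74  76  75  72  72  67  68  79  79  77  72  78  81  80]
 [ 88  77  73  71  76  78  74  71  72  70  84  85  85  75  72  76  80  83]
 [ 95  83  75  81  87  84  72  56  56  68  86  94  86  69  62  66  77  83]
 [ 98  88  87  87  90  91  78  55  54  70  92  94  86  69  54  50  71  86]]
```

View pics/s3.png

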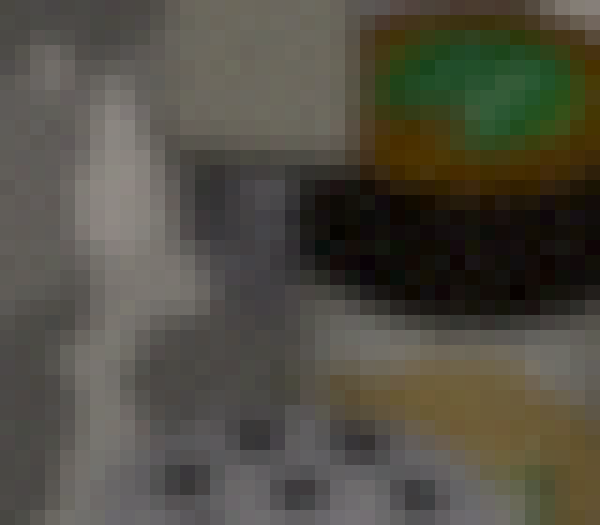

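```bash
python3 -m creep '[[0,0.002,-0.045,0,0.9],[0,0.002,-0.09,0,0.9],[0,0.002,-0.12,0,0.9],[0,0.002,-0.12,0,0.9],[0,0.002,-0.12,0,0.9]]'; python3 - <<'E'
from h import *
print(env.get_state()['tool_pos'])
p,d=optics.camera('side'); W=cloud('side',d)
for v in range(195,262,4): print(v,*[W[v,u].round(3) for u in(349,352,355)])
cv2.imwrite('pics/s4.png',cv2.resize(p[130:290,280:440],None,fx=3.7,fy=3.7))
E
```

```text
time: 4.3
tool_pos: [0.4384, -0.0678, 0.0615]
tcp_rot: [-1.211, 1.206, -1.207]
ft_force: [0.2, -0.1, -0.3]
width: 0.898
[ 0.43842109 -0.06782233  0.06150494]
195 [ 0.445 -0.027  0.206] [ 0.44  -0.025  0.208] [ 0.435 -0.025  0.208]
199 [ 0.444 -0.019  0.204] [ 0.439 -0.02   0.204] [ 0.435 -0.02   0.205]
203 [ 0.443 -0.019  0.197] [ 0.439 -0.022  0.196] [ 0.434 -0.021  0.196]
207 [0.441 0.005 0.206] [0.436 0.005 0.207] [0.432 0.    0.204]
211 [0.439 0.013 0.205] [0.435 0.012 0.204] [0.43  0.013 0.206]
215 [0.438 0.024 0.205] [0.433 0.024 0.206] [0.429 0.021 0.205]
219 [0.438 0.025 0.199] [0.433 0.023 0.198] [0.429 0.026 0.2  ]
223 [0.437 0.025 0.192] [0.433 0.024 0.191] [0.429 0.024 0.192]
227 [0.438 0.021 0.181] [0.434 0.016 0.178] [0.429 0.017 0.179]
231 [0.437 0.02  0.173] [0.433 0.016 0.17 ] [0.428 0.019 0.173]
235 [0.437 0.018 0.163] [0.433 0.02  0.166] [0.428 0.019 0.166]
239 [ 0.44  -0.009  0.135] [ 0.435 -0.009  0.136] [ 0.431 -0.009  0.136]
243 [ 0.44  -0.008  0.128] [ 0.435 -0.007  0.129] [ 0.431 -0.012  0.125]
247 [ 0.44  -0.011  0.117] [ 0.435 -0.009  0.119] [ 0.43  -0.012  0.117]
251 [ 0.44  -0.011  0.109] [ 0.435 -0.01   0.11 ] [ 0.431 -0.019  0.104]
255 [ 0.44  -0.012  0.099] [ 0.434 -0.009  0.103] [ 0.43  -0.019  0.095]
259 [ 0.439 -0.011  0.092] [ 0.434 -0.01   0.093] [ 0.432 -0.043  0.067]
```

View pics/s4.png

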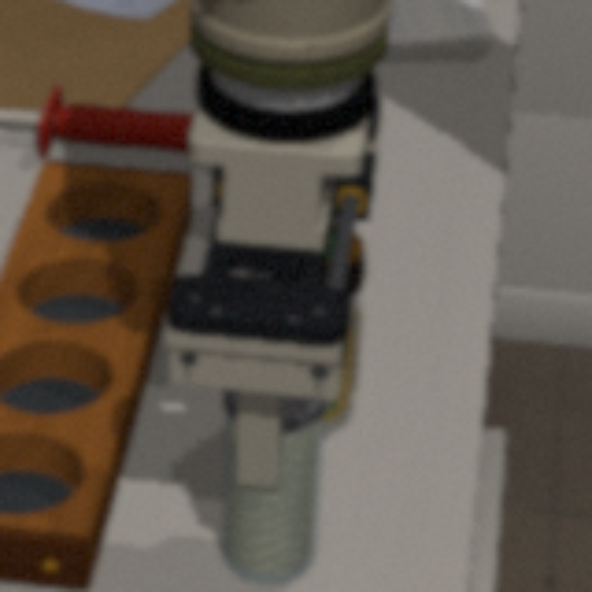

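```bash
python3 -m creep '[[0,0,-0.025,0,0.9],[0,0,-0.025,0,0.55],[0,0,-0.025,0,0.4],[0,0,-0.025,0,0.3],[0,0,-0.025,0,0.3]]' 25;python3 -m creep '[[0,0,0,0,0.3],[0,0,0,0,0.3],[0,0,0,0,0.3]]' 25
```

```text
time: 4.85
tool_pos: [0.4382, -0.0673, 0.0364]
tcp_rot: [-1.21, 1.205, -1.207]
ft_force: [1.0, -0.6, -0.1]
width: 0.607
time: 5.15
tool_pos: [0.4381, -0.0671, 0.0359]
tcp_rot: [-1.211, 1.205, -1.206]
ft_force: [-0.8, 0.6, 8.9]
width: 0.509
```

```bash
python3 -m creep '[[0,0,0,0,0.3],[0,0,0,0,0.3]]' 25;python3 -m creep '[[0,0,0.02,0,0.3],[0,0,0.04,0,0.3],[0,0,0.06,0,0.3],[0,0,0.06,0,0.3]]' 25; python3 - <<'E'
from h import *
p,d=optics.camera('side'); W=cloud('side',d)
cv2.imwrite('pics/s5.png',cv2.resize(p[110:310,260:460],None,fx=3,fy=3))
E
```

```text
time: 5.35
tool_pos: [0.4381, -0.067, 0.0359]
tcp_rot: [-1.211, 1.205, -1.206]
ft_force: [0.1, 0.9, 9.6]
width: 0.51
time: 5.75
tool_pos: [0.4385, -0.0673, 0.0972]
tcp_rot: [-1.209, 1.203, -1.208]
ft_force: [-0.1, 0.2, -1.8]
width: 0.509
```

View pics/s5.png

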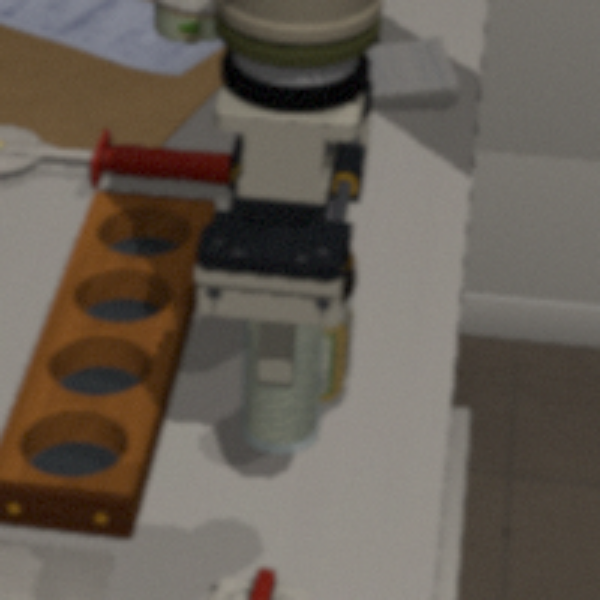

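```bash
python3 - <<'E'
from h import *
print(env.get_state()['tool_pos'])
p,d=optics.camera('side'); W=cloud('side',d)
for v in range(200,268,3): print(v,*[W[v,u].round(3) for u in(349,352,355)])
E
```

```text
[ 0.43821    -0.06726781  0.09611834]
200 [0.438 0.03  0.236] [0.434 0.026 0.234] [0.43  0.026 0.234]
203 [0.438 0.027 0.229] [0.434 0.026 0.229] [0.43  0.026 0.229]
206 [0.438 0.026 0.223] [0.434 0.026 0.224] [0.429 0.026 0.224]
209 [0.439 0.019 0.213] [0.435 0.017 0.212] [0.43  0.018 0.213]
212 [0.439 0.02  0.208] [0.434 0.017 0.206] [0.43  0.02  0.209]
215 [0.438 0.02  0.203] [0.434 0.016 0.2  ] [0.43  0.019 0.203]
218 [ 0.443 -0.026  0.164] [ 0.439 -0.028  0.163] [ 0.434 -0.023  0.167]
221 [ 0.443 -0.029  0.155] [ 0.438 -0.027  0.157] [ 0.434 -0.027  0.158]
224 [ 0.443 -0.029  0.149] [ 0.438 -0.028  0.151] [ 0.434 -0.027  0.152]
227 [ 0.443 -0.029  0.143] [ 0.438 -0.026  0.147] [ 0.433 -0.028  0.145]
230 [ 0.443 -0.026  0.139] [ 0.438 -0.027  0.14 ] [ 0.433 -0.028  0.139]
233 [ 0.443 -0.028  0.132] [ 0.438 -0.029  0.132] [ 0.433 -0.027  0.134]
236 [ 0.442 -0.028  0.126] [ 0.438 -0.03   0.125] [ 0.432 -0.025  0.13 ]
239 [ 0.444 -0.045  0.106] [ 0.439 -0.043  0.108] [ 0.433 -0.033  0.117]
242 [ 0.444 -0.044  0.101] [ 0.439 -0.044  0.101] [ 0.434 -0.045  0.102]
245 [ 0.444 -0.044  0.094] [ 0.439 -0.044  0.095] [ 0.434 -0.045  0.095]
248 [ 0.443 -0.043  0.089] [ 0.438 -0.044  0.089] [ 0.433 -0.045  0.089]
251 [ 0.443 -0.043  0.083] [ 0.438 -0.045  0.081] [ 0.433 -0.041  0.086]
254 [ 0.443 -0.046  0.074] [ 0.438 -0.045  0.075] [ 0.433 -0.045  0.076]
257 [ 0.443 -0.043  0.07 ] [ 0.438 -0.044  0.07 ] [ 0.433 -0.044  0.07 ]
260 [ 0.443 -0.044  0.062] [ 0.437 -0.042  0.064] [ 0.433 -0.047  0.061]
263 [ 0.45  -0.113 -0.003] [ 0.444 -0.114 -0.003] [ 0.439 -0.112 -0.001]
266 [ 0.449 -0.104 -0.003] [ 0.443 -0.105 -0.003] [ 0.438 -0.105 -0.002]
```

```bash
python3 -m creep '[[0.03,-0.02,0,0,0.3],[0.06,-0.04,0,0,0.3],[0.09,-0.06,0,0,0.3],[0.126,-0.085,0,0,0.3],[0.126,-0.085,0,0,0.3]]' 25; python3 - <<'E'
from h import *
print(env.get_state()['tool_pos'])
for n in('side','top'):
    p,d=optics.camera(n); a,b=((220,100) if n=='side' else (220,140)); cv2.imwrite(f'pics/{n}6.png',cv2.resize(p[b:b+200,a:a+200],None,fx=3,fy=3))
E
```

```text
time: 6.35
tool_pos: [0.5678, -0.1557, 0.0938]
tcp_rot: [-1.209, 1.206, -1.21]
ft_force: [-0.9, -0.6, -2.6]
width: 0.511
[ 0.56775637 -0.15568067  0.09377766]
```

View pics/side6.png

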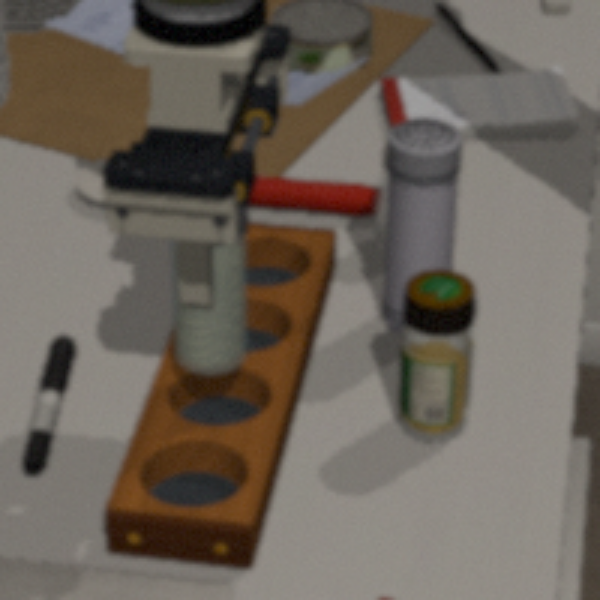

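View pics/top6.png

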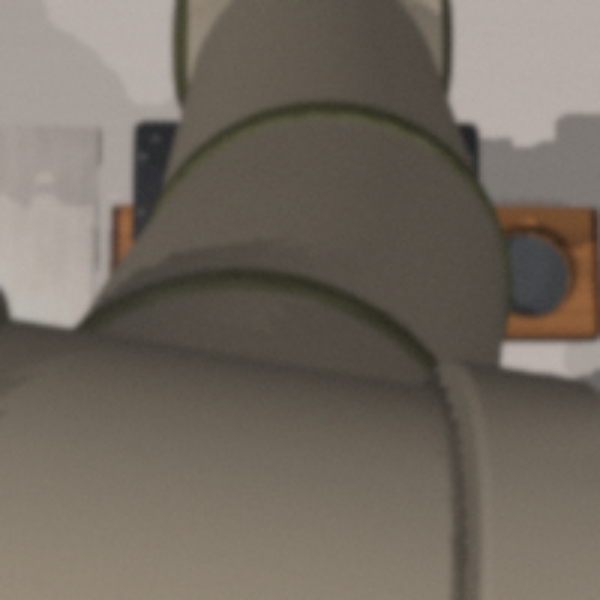

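```bash
python3 -m creep '[[0,0,0,0,0.3],[0,0,0,0,0.3]]'; cat >> h.py <<'E'
def cyl(n,box,rad):
    p,d=optics.camera(n); W=cloud(n,d).reshape(-1,3)
    W=W[((W>box[0])&(W<box[1])).all(1)]
    from scipy.optimize import least_squares
    c0=W[:,:2].mean(0)
    r=least_squares(lambda c:np.hypot(*(W[:,:2]-c).T)-rad,c0+[0,-.015] if n=='side' else c0,loss='soft_l1',f_scale=.002)
    return r.x,len(W),np.abs(r.fun).mean(),W[:,2].min(),W[:,2].max()
E
python3 - <<'E'
from h import *
s=env.get_state(); print(s['tool_pos'],s['ft_force'])
print(cyl('side',([.52,-.2,.065],[.61,-.1,.105]),.023))
E
```

```text
time: 6.65
tool_pos: [0.5625, -0.1512, 0.0948]
tcp_rot: [-1.213, 1.206, -1.204]
ft_force: [0.3, -0.1, -1.6]
width: 0.511
[ 0.56248752 -0.15121456  0.09477899] [ 0.25366239 -0.13826945 -1.63221916]
(array([ 0.56363838, -0.150402  ]), 441, np.float64(0.0010380009406986915), np.float64(0.06506979138762076), np.float64(0.10497634869343651))
```

```bash
python3 -m creep '[[0.001,0,-0.015,0,0.3],[0.001,0,-0.03,0,0.3],[0.001,0,-0.04,0,0.3],[0.001,0,-0.046,0,0.3],[0.001,0,-0.046,0,0.3]]'; python3 -m creep '[[0,0,-0.003,0,0.3],[0,0,-0.006,0,0.3],[0,0,-0.006,0,0.3]]'
```

```text
time: 7.2
tool_pos: [0.5641, -0.1518, 0.0487]
tcp_rot: [-1.212, 1.206, -1.205]
ft_force: [-0.1, -0.4, -1.2]
width: 0.51
time: 7.5
tool_pos: [0.5647, -0.1521, 0.0433]
tcp_rot: [-1.211, 1.206, -1.206]
ft_force: [0.1, 0.6, -1.7]
width: 0.511
```

Expected contact at 0.0419; small steps.

```bash
python3 -m creep '[[0,0,-0.001,0,0.3],[0,0,-0.002,0,0.3],[0,0,-0.002,0,0.3]]'; python3 -m creep '[[0,0,-0.001,0,0.3],[0,0,-0.001,0,0.3]]'
```

```text
time: 7.8
tool_pos: [0.5653, -0.1521, 0.042]
tcp_rot: [-1.211, 1.204, -1.206]
ft_force: [-0.7, 0.7, 4.5]
width: 0.512
time: 8.0
tool_pos: [0.5657, -0.1521, 0.0419]
tcp_rot: [-1.21, 1.204, -1.207]
ft_force: [-3.4, 0.9, 14.1]
width: 0.512
```

```bash
python3 -m creep '[[0,0,0,0,0.55],[0,0,0,0,0.65],[0,0,0,0,0.8],[0,0,0,0,0.8],[0,0,0,0,0.8]]'; python3 -m creep '[[0,0,0.03,0,0.85],[0,0,0.07,0,0.9],[0,0,0.11,0,0.9],[0,0,0.15,0,0.9]]'; python3 - <<'E'
from h import *
s=env.get_state(); print(s['tool_pos'],s['ft_force'])
print(cyl('side',([.52,-.2,.065],[.61,-.1,.09]),.023))
p,d=optics.camera('side');cv2.imwrite('pics/s7.png',p)
E
```

```text
time: 8.5
tool_pos: [0.5646, -0.1521, 0.0401]
tcp_rot: [-1.212, 1.206, -1.205]
ft_force: [-0.8, 0.0, -0.3]
width: 0.793
time: 8.9
tool_pos: [0.5643, -0.152, 0.1917]
tcp_rot: [-1.212, 1.206, -1.205]
ft_force: [0.4, -0.3, -0.6]
width: 0.894
[ 0.56431511 -0.15200808  0.1916909 ] [ 0.35430331 -0.30635907 -0.57730312]
(array([ 0.56605091, -0.15130308]), 273, np.float64(0.0011201110925032453), np.float64(0.0652223667033181), np.float64(0.08983418298793829))
```

View pics/s7.png

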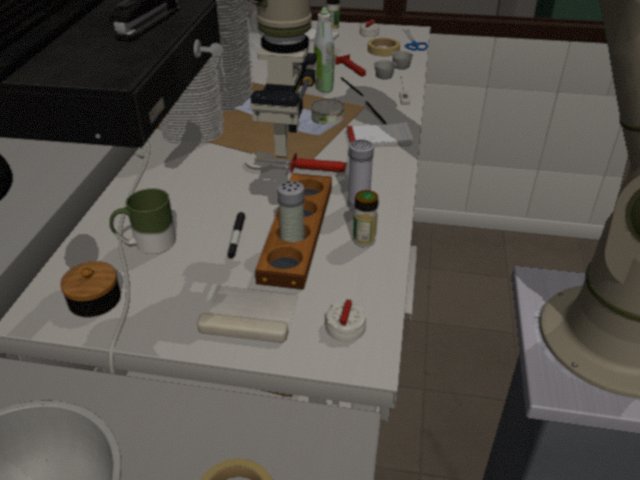

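```bash
python3 -m creep '[[-0.04,-0.01,0.02,0.1,0.9],[-0.08,-0.04,0.02,0.24,0.9],[-0.1,-0.08,0.02,0.39,0.9],[-0.11,-0.12,0.02,0.53,0.9],[-0.111,-0.144,0.02,0.68,0.9]]';python3 -m creep '[[0,0,0,0.145,0.9],[0,0,0,0.29,0.9],[0,0,0,0.44,0.9],[0,0,0,0.585,0.9],[0,0,0,0.735,0.9]]';python3 -m creep '[[0,0,-0.01,0.145,0.9],[0,0,-0.02,0.156,0.9],[0,0,-0.03,0.156,0.9],[0,0,-0.03,0.156,0.9]]'; python3 - <<'E'
from h import *
s=env.get_state();M=R.from_rotvec(s['tcp_rot']).as_matrix();print(s['tool_pos'],M[:,0])
print(cyl('side',([.42,-.33,.03],[.49,-.25,.11]),.023))
E
```

```text
time: 9.5
tool_pos: [0.4512, -0.2992, 0.2097]
tcp_rot: [-1.46, 0.691, -0.689]
ft_force: [0.8, 0.5, 0.5]
width: 0.9
time: 10.0
tool_pos: [0.4533, -0.2959, 0.2095]
tcp_rot: [-1.567, 0.115, -0.113]
ft_force: [-0.2, 0.8, -0.6]
width: 0.9
time: 10.4
tool_pos: [0.4527, -0.2957, 0.1785]
tcp_rot: [-1.569, 0.0, 0.003]
ft_force: [0.5, -0.2, -0.2]
width: 0.903
[ 0.45273601 -0.29567135  0.17854155] [ 0.99999521  0.00195841 -0.00239598]
(array([ 0.45543865, -0.29522376]), 635, np.float64(0.0012760909755692447), np.float64(0.03010890835064489), np.float64(0.10988368236707047))
```

```bash
python3 -m creep '[[0.001,0,-0.04,0,0.9],[0.001,0,-0.08,0,0.9],[0.001,0,-0.11,0,0.9],[0.001,0,-0.121,0,0.9],[0.001,0,-0.121,0,0.9]]';python3 -m creep '[[0,0,0,0,0.6],[0,0,0,0,0.45],[0,0,0,0,0.3],[0,0,0,0,0.3],[0,0,0,0,0.3]]' 30;python3 -m creep '[[0,0,0,0,0.3],[0,0,0,0,0.3],[0,0,0,0,0.3]]' 30
```

```text
time: 10.95
tool_pos: [0.4545, -0.2955, 0.0585]
tcp_rot: [-1.57, -0.002, 0.005]
ft_force: [-0.6, 0.2, 1.0]
width: 0.899
time: 11.45
tool_pos: [0.4547, -0.2964, 0.0598]
tcp_rot: [-1.571, -0.004, 0.003]
ft_force: [0.7, 1.2, 0.4]
width: 0.515
time: 11.75
tool_pos: [0.4547, -0.2963, 0.0598]
tcp_rot: [-1.571, -0.004, 0.004]
ft_force: [-1.0, -0.9, 7.2]
width: 0.505
```

```bash
python3 -m creep '[[0,0,0.03,0,0.3],[0,0,0.07,0,0.3],[0,0,0.105,0,0.3],[0.005,0,0.13,0,0.3],[0.01,0.01,0.13,0,0.3]]';python3 -m creep '[[0,0.04,0,0,0.3],[0,0.085,0,0,0.3],[0,0.13,0,0,0.3],[0,0.175,0,0,0.3],[0,0.212,0,0,0.3]]';python3 -m creep '[[0,0,-0.03,0,0.3],[0,0,-0.06,0,0.3],[0,0,-0.07,0,0.3],[0,0,-0.07,0,0.3]]'; python3 - <<'E'
from h import *
s=env.get_state(); print(s['tool_pos'],s['ft_force'])
print(cyl('side',([.42,-.12,.07],[.52,-.03,.13]),.023))
p,d=optics.camera('side');cv2.imwrite('pics/s8.png',cv2.resize(p[100:300,240:440],None,fx=3,fy=3))
E
```

```text
time: 12.25
tool_pos: [0.466, -0.2878, 0.1922]
tcp_rot: [-1.574, -0.005, -0.001]
ft_force: [0.3, 0.9, -2.0]
width: 0.508
time: 12.75
tool_pos: [0.4635, -0.0712, 0.1883]
tcp_rot: [-1.57, -0.004, 0.006]
ft_force: [0.7, 0.0, -2.3]
width: 0.51
time: 13.15
tool_pos: [0.4633, -0.0735, 0.1177]
tcp_rot: [-1.57, -0.002, 0.008]
ft_force: [0.5, -0.5, -2.4]
width: 0.508
[ 0.46332203 -0.07352178  0.11769159] [ 0.48825961 -0.53695334 -2.3867737 ]
(array([ 0.46409004, -0.07169253]), 775, np.float64(0.0009518090943614551), np.float64(0.07000106753631083), np.float64(0.12973976376461088))
```

View pics/s8.png

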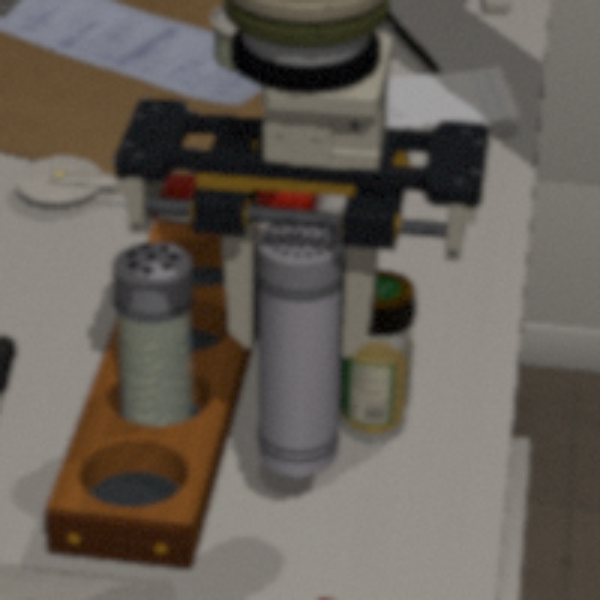

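```bash
python3 -m creep '[[0.025,0,0,0,0.3],[0.05,0,0,0,0.3],[0.075,0,0,0,0.3],[0.1,0,0,0,0.3],[0.1,0,0,0,0.3]]';python3 -m creep '[[0,0,0,0,0.3],[0,0,0,0,0.3],[0,0,0,0,0.3]]'; python3 - <<'E'
from h import *
s=env.get_state(); print(s['tool_pos'],s['ft_force'])
print(cyl('side',([.52,-.12,.07],[.61,-.03,.13]),.023))
E
```

```text
time: 13.75
tool_pos: [0.5687, -0.0741, 0.1208]
tcp_rot: [-1.57, -0.007, -0.001]
ft_force: [0.1, -0.2, -1.7]
width: 0.509
time: 14.05
tool_pos: [0.5639, -0.0744, 0.1197]
tcp_rot: [-1.571, -0.004, 0.004]
ft_force: [0.9, -1.1, -2.5]
width: 0.506
[ 0.56385288 -0.0743594   0.11972355] [ 0.85340771 -1.0597425  -2.52499844]
(array([ 0.56479908, -0.07245108]), 741, np.float64(0.0009704388619594344), np.float64(0.070083980471194), np.float64(0.12970028337012265))
```

```bash
python3 -m creep '[[0,0,-0.015,0,0.3],[0,0,-0.03,0,0.3],[0,0,-0.04,0,0.3],[0,0,-0.048,0,0.3],[0,0,-0.048,0,0.3]]';python3 -m creep '[[0,0,-0.002,0,0.3],[0,0,-0.004,0,0.3],[0,0,-0.004,0,0.3]]'
```

```text
time: 14.6
tool_pos: [0.5638, -0.0738, 0.0697]
tcp_rot: [-1.571, -0.002, 0.006]
ft_force: [-0.6, -0.1, -2.8]
width: 0.507
time: 14.9
tool_pos: [0.5648, -0.0741, 0.0674]
tcp_rot: [-1.571, -0.004, 0.004]
ft_force: [0.1, -0.4, -2.3]
width: 0.511
```

```bash
python3 -m creep '[[0,0,-0.001,0,0.3],[0,0,-0.002,0,0.3],[0,0,-0.002,0,0.3]]';python3 -m creep '[[0,0,-0.001,0,0.3],[0,0,-0.001,0,0.3]]'
```

```text
time: 15.2
tool_pos: [0.565, -0.074, 0.0659]
tcp_rot: [-1.571, -0.005, 0.003]
ft_force: [-1.8, 0.3, 2.9]
width: 0.508
time: 15.4
tool_pos: [0.5651, -0.0737, 0.0657]
tcp_rot: [-1.571, -0.005, 0.003]
ft_force: [-4.1, 0.2, 14.8]
width: 0.513
```

```bash
python3 -m creep '[[0,0,0,0,0.55],[0,0,0,0,0.7],[0,0,0,0,0.9],[0,0,0,0,0.9],[0,0,0,0,0.9]]'; python3 -m creep '[[0,0,0.03,0,0.9],[0,0,0.07,0,0.9],[0,0,0.11,0,0.9],[0,0,0.11,0,0.9]]'; python3 -m creep '[[-0.045,0,0,0,0.9],[-0.09,-0.03,0,0,0.9],[-0.12,-0.07,0,0,0.9],[-0.134,-0.108,0,0,0.9],[-0.134,-0.108,0,0,0.9]]'; python3 - <<'E'
from h import *
s=env.get_state(); print(s['tool_pos'],s['ft_force'])
print(cyl('side',([.52,-.12,.04],[.61,-.03,.11]),.023))
print(cyl('side',([.38,-.22,.015],[.48,-.14,.08]),.021))
p,d=optics.camera('side');cv2.imwrite('pics/s9.png',cv2.resize(p[100:300,240:440],None,fx=3,fy=3))
E
```

```text
time: 15.9
tool_pos: [0.5646, -0.0742, 0.0642]
tcp_rot: [-1.571, -0.004, 0.004]
ft_force: [0.6, 0.1, 0.5]
width: 0.844
time: 16.3
tool_pos: [0.5673, -0.0738, 0.1789]
tcp_rot: [-1.571, -0.01, -0.002]
ft_force: [0.3, 0.6, -0.8]
width: 0.902
time: 16.8
tool_pos: [0.4269, -0.1874, 0.1734]
tcp_rot: [-1.573, 0.005, 0.0]
ft_force: [-0.3, -0.3, 0.4]
width: 0.903
[ 0.42694831 -0.18741813  0.17341781] [-0.31883446 -0.30249412  0.37145831]
(array([ 0.56546967, -0.07202897]), 816, np.float64(0.0009603251858967851), np.float64(0.040069699247377966), np.float64(0.1097191865926376))
(array([ 0.43081545, -0.18035145]), 679, np.float64(0.0011874214903248204), np.float64(0.015064271500865352), np.float64(0.07994945789751624))
```

View pics/s9.png

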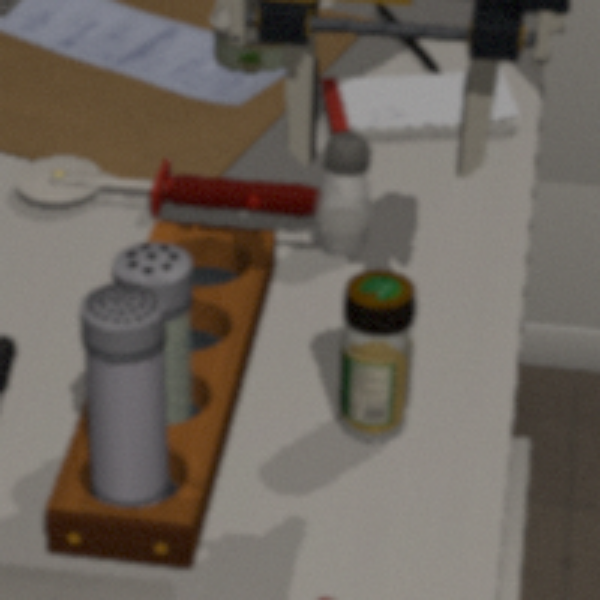

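```bash
python3 -m creep '[[0,0,-0.04,0,0.9],[0,0,-0.05,0,0.9],[0,0,-0.05,0,0.9]]'
```

```text
time: 17.25
tool_pos: [0.4303, -0.1804, 0.1231]
tcp_rot: [-1.569, -0.004, 0.009]
ft_force: [0.8, 0.6, -0.3]
width: 0.898
```

```bash
python3 -m creep '[[0,-0.001,-0.04,0,0.9],[0,-0.001,-0.075,0,0.9],[0,-0.001,-0.098,0,0.9],[0,-0.001,-0.098,0,0.9],[0,-0.001,-0.098,0,0.7]]';python3 -m creep '[[0,0,0,0,0.6],[0,0,0,0,0.45],[0,0,0,0,0.3],[0,0,0,0,0.3],[0,0,0,0,0.3]]' 20;python3 -m creep '[[0,0,0,0,0.3],[0,0,0,0,0.3],[0,0,0,0,0.3]]' 20
```

```text
time: 17.75
tool_pos: [0.4314, -0.1825, 0.0271]
tcp_rot: [-1.571, -0.005, 0.005]
ft_force: [0.8, -0.3, 0.2]
width: 0.856
time: 18.25
tool_pos: [0.4306, -0.1834, 0.0267]
tcp_rot: [-1.571, -0.004, 0.003]
ft_force: [-1.2, -0.1, 6.8]
width: 0.475
time: 18.55
tool_pos: [0.4306, -0.1834, 0.0267]
tcp_rot: [-1.572, -0.004, 0.004]
ft_force: [-1.3, -1.1, 7.6]
width: 0.47
```

```bash
python3 -m creep '[[0,0,0.02,0,0.3],[0,0,0.04,0,0.3],[0,0,0.06,0,0.3],[0,0,0.06,0,0.3]]';python3 -m creep '[[0.03,-0.024,0,0,0.3],[0.06,-0.048,0,0,0.3],[0.09,-0.048,0,0,0.3],[0.12,-0.048,0,0,0.3],[0.134,-0.048,0,0,0.3]]';python3 -m creep '[[0,0,0,0,0.3],[0,0,0,0,0.3],[0,0,0,0,0.3],[0,0,0,0,0.3]]'; python3 - <<'E'
from h import *
s=env.get_state(); print(s['tool_pos'],s['ft_force'])
print(cyl('side',([.52,-.28,.065],[.61,-.195,.09]),.021))
p,d=optics.camera('side');cv2.imwrite('pics/s10.png',cv2.resize(p[80:280,220:420],None,fx=3,fy=3))
E
```

```text
time: 18.95
tool_pos: [0.4315, -0.1835, 0.088]
tcp_rot: [-1.572, -0.006, 0.001]
ft_force: [0.5, -0.5, -1.3]
width: 0.473
time: 19.45
tool_pos: [0.5668, -0.2309, 0.0852]
tcp_rot: [-1.57, -0.005, 0.003]
ft_force: [-0.6, -0.2, -1.1]
width: 0.472
time: 19.85
tool_pos: [0.5634, -0.2314, 0.0864]
tcp_rot: [-1.571, -0.003, 0.004]
ft_force: [0.5, 0.7, -1.3]
width: 0.472
[ 0.56340982 -0.23136593  0.08635901] [ 0.47075273  0.6616901  -1.28891735]
(array([ 0.56416991, -0.22908844]), 77, np.float64(0.0011941181668707426), np.float64(0.06533534552964207), np.float64(0.08963957644881382))
```

View pics/s10.png

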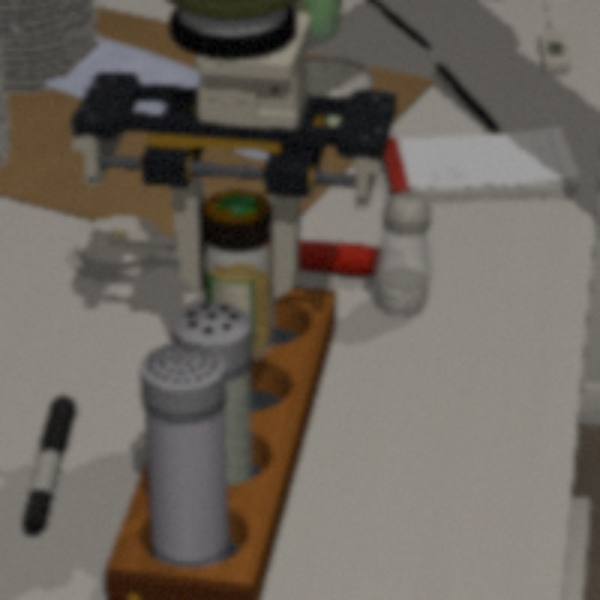

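```bash
python3 -m creep '[[0,0,-0.015,0,0.3],[0,0,-0.03,0,0.3],[0,0,-0.04,0,0.3],[0,0,-0.049,0,0.3],[0,0,-0.049,0,0.3]]';python3 -m creep '[[0,0,-0.002,0,0.3],[0,0,-0.003,0,0.3],[0,0,-0.003,0,0.3]]';python3 -m creep '[[0,0,-0.001,0,0.3],[0,0,-0.002,0,0.3],[0,0,-0.002,0,0.3]]'
```

```text
time: 20.45
tool_pos: [0.5638, -0.2307, 0.0355]
tcp_rot: [-1.57, -0.002, 0.006]
ft_force: [-0.7, -0.2, -1.4]
width: 0.473
time: 20.75
tool_pos: [0.5648, -0.2312, 0.0346]
tcp_rot: [-1.571, -0.004, 0.004]
ft_force: [0.9, -0.2, -1.9]
width: 0.472
time: 21.05
tool_pos: [0.5649, -0.2312, 0.0328]
tcp_rot: [-1.571, -0.004, 0.003]
ft_force: [-1.3, -0.5, 3.1]
width: 0.467
```

```bash
python3 -m creep '[[0,0,-0.001,0,0.47],[0,0,-0.001,0,0.6],[0,0,-0.001,0,0.9],[0,0,-0.001,0,0.9],[0,0,-0.001,0,0.9]]'; python3 -m creep '[[0,0,0.03,0,0.9],[0,0,0.07,0,0.9],[0,0,0.11,0,0.9],[0,0,0.11,0,0.9]]'; python3 -m creep '[[-0.03,-0.035,0,0,0.9],[-0.055,-0.075,0,0,0.9],[-0.08,-0.115,0,0,0.9],[-0.091,-0.16,0,0,0.9],[-0.091,-0.16,0,0,0.9]]'; python3 - <<'E'
from h import *
s=env.get_state(); print(s['tool_pos'],s['ft_force'])
print(cyl('side',([.52,-.28,.04],[.61,-.195,.08]),.021))
print(cyl('side',([.43,-.44,.01],[.52,-.35,.06]),.022))
p,d=optics.camera('side');cv2.imwrite('pics/s11.png',cv2.resize(p[80:280,220:420],None,fx=3,fy=3))
E
```

```text
time: 21.55
tool_pos: [0.5646, -0.2311, 0.0312]
tcp_rot: [-1.571, -0.004, 0.004]
ft_force: [0.2, 0.3, -0.2]
width: 0.762
time: 21.95
tool_pos: [0.5674, -0.2315, 0.1461]
tcp_rot: [-1.573, -0.009, -0.002]
ft_force: [0.8, 0.2, 0.1]
width: 0.9
time: 22.45
tool_pos: [0.4696, -0.3983, 0.1399]
tcp_rot: [-1.573, 0.006, -0.001]
ft_force: [-0.8, 0.5, -0.0]
width: 0.9
[ 0.46959422 -0.39833699  0.13985696] [-0.78378351  0.47514097 -0.04063406]
(array([ 0.56598225, -0.2285088 ]), 118, np.float64(0.0010972354589868808), np.float64(0.04079416240433274), np.float64(0.07940657292357174))
(array([ 0.47970749, -0.39444734]), 460, np.float64(0.0047188826470167065), np.float64(0.010012031829616568), np.float64(0.05994192448401429))
```

View pics/s11.png

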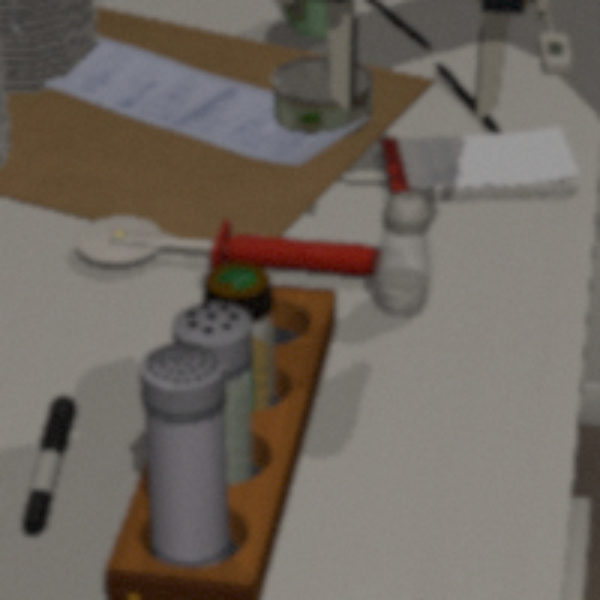

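```bash
python3 - <<'E'
from h import *
print(cyl('side',([.445,-.415,.032],[.51,-.35,.065]),.022))
print(cyl('side',([.445,-.415,.012],[.489,-.35,.065]),.022))
W=np.load('top_W.npy').reshape(-1,3); p=cv2.imread('pics/top0.png').reshape(-1,3).astype(int)
m=(p[:,2]>p[:,1]*2)&(W[:,2]>.004)&(W[:,2]<.05)&(W[:,1]<-.37)&(W[:,1]>-.48)
A=W[m]
for x in np.arange(.46,.64,.01):
    b=A[abs(A[:,0]-x)<.005]
    if len(b): print(round(x,3),len(b),b[:,1].min().round(3),b[:,1].max().round(3),b[:,2].max().round(3))
Wt=W[(abs(W[:,0]-.473)<.03)&(abs(W[:,1]+.392)<.03)&(W[:,2]>.075)]; print(len(Wt),np.median(Wt,0),Wt.min(0),Wt.max(0))
E
```

```text
(array([ 0.47741229, -0.39578508]), 262, np.float64(0.002370579391987415), np.float64(0.03203970520567928), np.float64(0.06408625650573613))
(array([ 0.47873487, -0.39367364]), 343, np.float64(0.0023758702411918564), np.float64(0.012094416336688249), np.float64(0.06486427370827023))
0.5 38 -0.434 -0.416 0.027
0.51 50 -0.435 -0.416 0.028
0.52 50 -0.435 -0.417 0.03
0.53 48 -0.436 -0.417 0.028
0.54 42 -0.434 -0.418 0.027
0.55 43 -0.435 -0.417 0.028
0.56 47 -0.435 -0.417 0.028
0.57 51 -0.436 -0.417 0.029
0.58 48 -0.436 -0.417 0.028
0.59 44 -0.434 -0.418 0.029
0.6 42 -0.435 -0.416 0.029
0.61 61 -0.448 -0.404 0.029
0.62 36 -0.448 -0.405 0.031
259 [ 0.47298481 -0.39214589  0.08635262] [ 0.4571305  -0.41022454  0.0755609 ] [ 0.48953381 -0.37752938  0.09323664]
```

```bash
python3 -m creep '[[0,-0.0015,-0.03,0,0.9],[0,-0.0015,-0.05,0,0.9],[0,-0.0015,-0.05,0,0.9],[0,-0.0015,-0.05,0,0.9]]'; python3 - <<'E'
from h import *
p,d=optics.camera('side');cv2.imwrite('pics/s12.png',cv2.resize(p[100:220,290:410],None,fx=5,fy=5))
E
```

```text
time: 23.1
tool_pos: [0.4745, -0.3913, 0.0916]
tcp_rot: [-1.57, -0.006, 0.006]
ft_force: [1.1, -0.6, 0.6]
width: 0.902
```

View pics/s12.png

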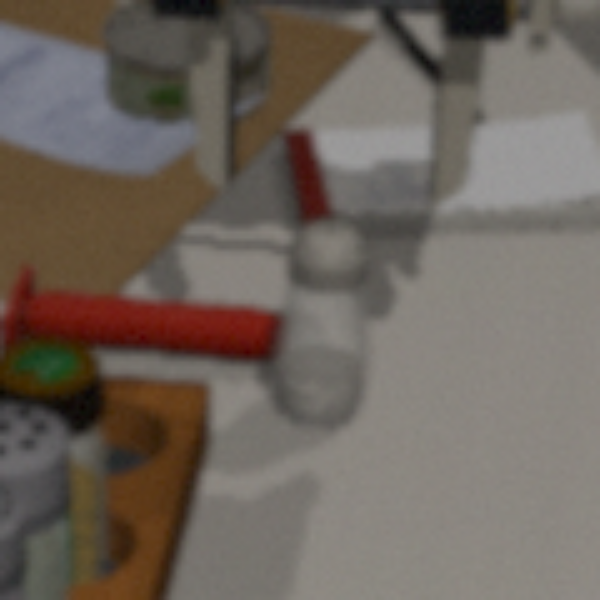

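```bash
python3 -m creep '[[0,-0.001,-0.03,0,0.9],[0,-0.001,-0.055,0,0.9],[0,-0.001,-0.073,0,0.9],[0,-0.001,-0.073,0,0.9],[0,-0.001,-0.073,0,0.8]]';python3 -m creep '[[0,0,0,0,0.6],[0,0,0,0,0.45],[0,0,0,0,0.3],[0,0,0,0,0.3],[0,0,0,0,0.3]]' 20;python3 -m creep '[[0,0,0,0,0.3],[0,0,0,0,0.3],[0,0,0,0,0.3]]' 20
```

```text
time: 23.65
tool_pos: [0.4745, -0.3936, 0.0194]
tcp_rot: [-1.571, -0.005, 0.004]
ft_force: [0.2, 0.1, 0.8]
width: 0.849
time: 24.15
tool_pos: [0.4741, -0.3938, 0.0187]
tcp_rot: [-1.571, -0.005, 0.003]
ft_force: [2.0, 0.3, 1.2]
width: 0.43
time: 24.45
tool_pos: [0.4741, -0.3938, 0.0186]
tcp_rot: [-1.571, -0.005, 0.003]
ft_force: [1.2, -0.5, 4.2]
width: 0.418
```

```bash
python3 -m creep '[[0,0,0.015,0,0.3],[0,0,0.035,0,0.3],[0,0,0.06,0,0.3],[0,0,0.06,0,0.3]]'; python3 - <<'E'
from h import *
p,d=optics.camera('side');cv2.imwrite('pics/s13.png',cv2.resize(p[100:220,290:410],None,fx=5,fy=5))
print(cyl('side',([.445,-.415,.065],[.51,-.35,.09]),.022))
E
```

```text
time: 24.85
tool_pos: [0.4747, -0.3942, 0.0816]
tcp_rot: [-1.573, -0.006, 0.002]
ft_force: [0.8, -0.7, -2.0]
width: 0.418
(array([ 0.47623354, -0.39281629]), 195, np.float64(0.001551757624209198), np.float64(0.0650396377850965), np.float64(0.08989525472767726))
```

View pics/s13.png

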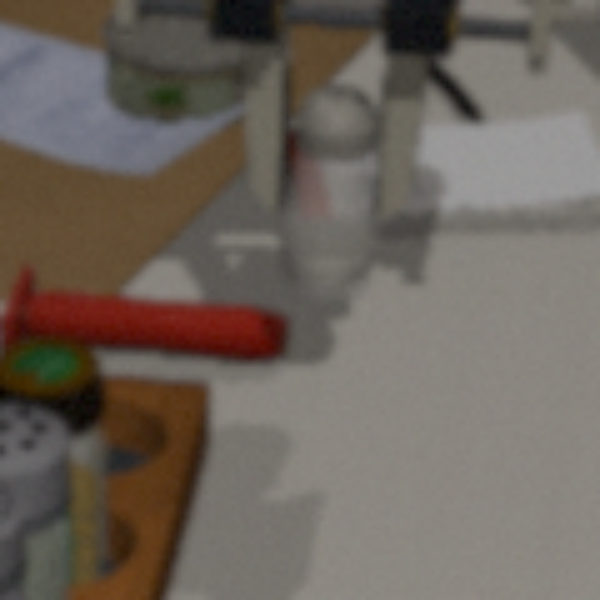

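```bash
python3 -m creep '[[0.02,0.02,0,0,0.3],[0.04,0.04,0,0,0.3],[0.06,0.06,0,0,0.3],[0.08,0.075,0,0,0.3],[0.089,0.086,0,0,0.3]]';python3 -m creep '[[0,0,0,0,0.3],[0,0,0,0,0.3],[0,0,0,0,0.3],[0,0,0,0,0.3]]'; python3 - <<'E'
from h import *
s=env.get_state(); print(s['tool_pos'],s['ft_force'])
print(cyl('side',([.53,-.34,.065],[.60,-.26,.09]),.022))
for n in('side','top'):
    p,d=optics.camera(n); a,b=((250,80) if n=='side' else (330,150)); cv2.imwrite(f'pics/{n}14.png',cv2.resize(p[b:b+150,a:a+150],None,fx=4,fy=4))
E
```

```text
time: 25.45
tool_pos: [0.5638, -0.3055, 0.0774]
tcp_rot: [-1.569, -0.005, 0.006]
ft_force: [0.2, 0.9, -1.2]
width: 0.417
time: 25.85
tool_pos: [0.5615, -0.309, 0.0782]
tcp_rot: [-1.571, -0.002, 0.003]
ft_force: [-0.2, -0.1, -1.3]
width: 0.421
[ 0.56150258 -0.30895957  0.078212  ] [-0.22369039 -0.0541087  -1.27838785]
(array([ 0.56413818, -0.30707585]), 102, np.float64(0.00133520465100832), np.float64(0.0654782232543202), np.float64(0.0898432576475842))
```

View pics/side14.png

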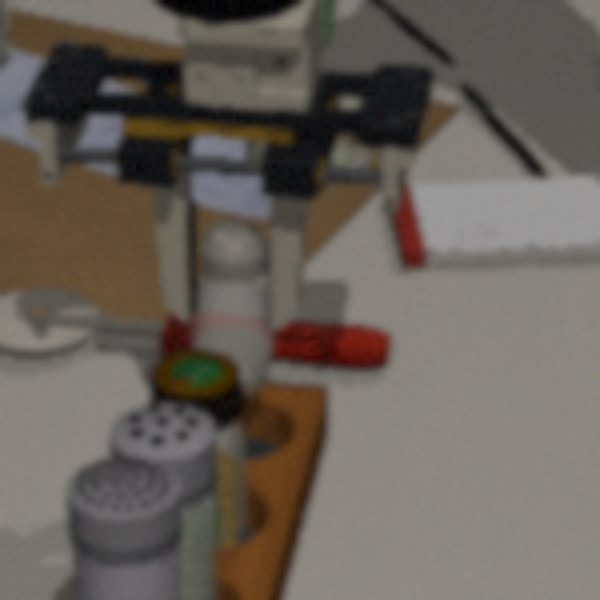

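View pics/top14.png

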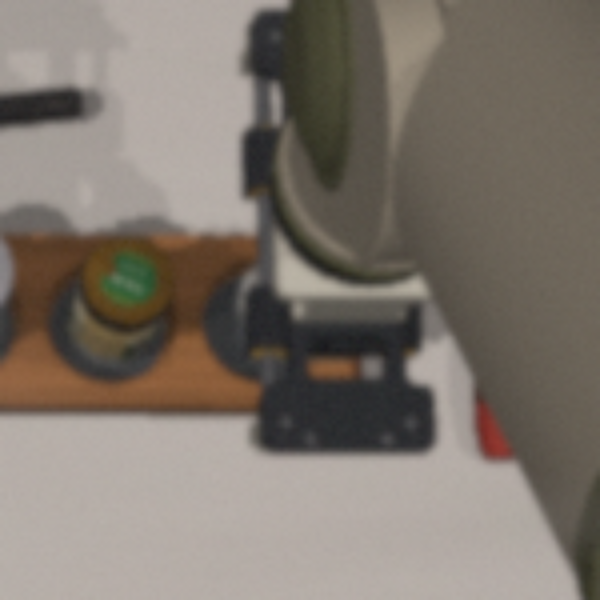

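```bash
python3 -m creep '[[0.001,0,-0.015,0,0.3],[0.001,0,-0.03,0,0.3],[0.001,0,-0.04,0,0.3],[0.001,0,-0.047,0,0.3],[0.001,0,-0.047,0,0.3]]';python3 -m creep '[[0,0,-0.002,0,0.3],[0,0,-0.003,0,0.3],[0,0,-0.003,0,0.3]]';python3 -m creep '[[0,0,-0.001,0,0.3],[0,0,-0.002,0,0.3],[0,0,-0.002,0,0.3]]'
```

```text
time: 26.5
tool_pos: [0.563, -0.3071, 0.0297]
tcp_rot: [-1.57, -0.003, 0.006]
ft_force: [-0.0, 0.6, -1.6]
width: 0.418
time: 26.8
tool_pos: [0.5639, -0.3077, 0.0286]
tcp_rot: [-1.571, -0.004, 0.004]
ft_force: [-1.6, -0.2, -0.8]
width: 0.418
time: 27.1
tool_pos: [0.5636, -0.3076, 0.0263]
tcp_rot: [-1.571, -0.004, 0.004]
ft_force: [-0.4, 0.3, -0.6]
width: 0.42
```

```bash
python3 -m creep '[[0,0,-0.001,0,0.3],[0,0,-0.001,0,0.3]]';python3 -m creep '[[0,0,-0.001,0,0.3],[0,0,-0.001,0,0.3]]';python3 -m creep '[[0,0,-0.0005,0,0.3],[0,0,-0.0005,0,0.3]]'
```

```text
time: 27.3
tool_pos: [0.5636, -0.3076, 0.0252]
tcp_rot: [-1.571, -0.004, 0.004]
ft_force: [0.3, 0.7, -1.1]
width: 0.418
time: 27.5
tool_pos: [0.5638, -0.3076, 0.0246]
tcp_rot: [-1.571, -0.004, 0.004]
ft_force: [-0.8, -0.1, 3.0]
width: 0.418
time: 27.7
tool_pos: [0.5638, -0.3077, 0.0246]
tcp_rot: [-1.571, -0.004, 0.004]
ft_force: [-1.9, 0.1, 6.9]
width: 0.419
```

Seated. Release, rise and withdraw.

```bash
python3 -m creep '[[0,0,0,0,0.47],[0,0,0,0,0.6],[0,0,0,0,0.9],[0,0,0,0,0.9],[0,0,0,0,0.9]]'; python3 -m creep '[[0,0,0.03,0,0.9],[0,0,0.07,0,0.9],[0,0,0.11,0,0.9],[0,0,0.14,0,0.9],[-0.03,-0.03,0.16,0,0.9]]'; python3 -m creep '[[-0.04,-0.04,0,0,0.9],[-0.08,-0.08,0,0,0.9],[-0.11,-0.12,0,0,0.9],[-0.13,-0.16,0,0,0.9],[-0.15,-0.2,0,0,0.9]]'; python3 -m creep '[[-0.03,-0.04,0,0,0.9],[-0.06,-0.08,0,0,0.9],[-0.09,-0.11,0,0,0.9],[-0.09,-0.11,0,0,0.9],[-0.09,-0.11,0,0,0.9]]'; python3 - <<'E'
from h import *
np.set_printoptions(precision=4,suppress=True)
s=env.get_state(); print(s['time'],s['tool_pos'],s['ft_force'])
H=dict(flour_dredger=.156,cheese_shaker=.133,oregano_jar=.111,salt_shaker=.096,kitchen_timer=.042,dough_scraper=.025,pizza_cutter=.026)
for n in('top','side'):
    p,d=optics.camera(n); cv2.imwrite(f'pics/{n}15.png',p); W=cloud(n,d); W0=np.load(f'{n}_W.npy')
    for k,h in H.items():
        r=trace(n,k)
        if not r: print(n,k,'none');continue
        r=r[0]; m=r['region']&(d>0); w=W[m]; top=w[abs(w[:,2]-h)<.012]
        if len(top): print(n,k,round(r['confidence'],2),np.array(r['point']),'zmax',np.percentile(w[:,2],98).round(4),(top.min(0)+top.max(0))/2)
E
```

```text
time: 28.2
tool_pos: [0.5637, -0.3076, 0.0237]
tcp_rot: [-1.571, -0.004, 0.004]
ft_force: [0.1, 0.8, -0.8]
width: 0.768
time: 28.7
tool_pos: [0.5385, -0.3331, 0.187]
tcp_rot: [-1.57, -0.015, 0.005]
ft_force: [-0.1, -1.1, -0.0]
width: 0.9
time: 29.2
tool_pos: [0.3829, -0.5371, 0.1841]
tcp_rot: [-1.571, -0.004, 0.004]
ft_force: [1.5, -1.0, 0.2]
width: 0.902
time: 29.7
tool_pos: [0.2934, -0.6461, 0.1833]
tcp_rot: [-1.57, -0.002, 0.002]
ft_force: [1.0, -0.9, -0.1]
width: 0.902
29.7 [ 0.2934 -0.6461  0.1833] [ 0.9945 -0.8757 -0.059 ]
top flour_dredger none
top cheese_shaker 0.97 [317.8 221.7] zmax 0.1358 [ 0.5624 -0.152   0.1295]
top oregano_jar 0.63 [360.3 220.9] zmax 0.1153 [ 0.5629 -0.2314  0.1092]
top salt_shaker 0.88 [395.4 227. ] zmax 0.0977 [ 0.5609 -0.308   0.0917]
top kitchen_timer 0.55 [217.3 294.7] zmax 0.0452 [0.4321 0.0497 0.0389]
top dough_scraper 0.78 [220.9 214.6] zmax 0.0284 [0.5946 0.0903 0.0229]
top pizza_cutter 0.7 [448.8 198.9] zmax 0.0279 [ 0.6115 -0.4265  0.0224]
side flour_dredger 0.66 [281.4 231.5] zmax 0.1545 [ 0.5652 -0.0684  0.1505]
side cheese_shaker 0.75 [296.3 199.9] zmax 0.1322 [ 0.566  -0.1506  0.1278]
side oregano_jar 0.82 [304.9 181.7] zmax 0.1126 [ 0.5661 -0.2279  0.1069]
side salt_shaker 0.57 [313.2 170.4] zmax 0.1023 [ 0.5609 -0.2733  0.0919]
side kitchen_timer 0.88 [344.8 322.7] zmax 0.0417 [0.4336 0.0569 0.0368]
side dough_scraper 0.92 [246.7 315.1] zmax 0.0255 [0.5958 0.094  0.0204]
side pizza_cutter 0.58 [289.9 162.5] zmax 0.0246 [ 0.6116 -0.4217  0.0209]
```

View pics/top15.png

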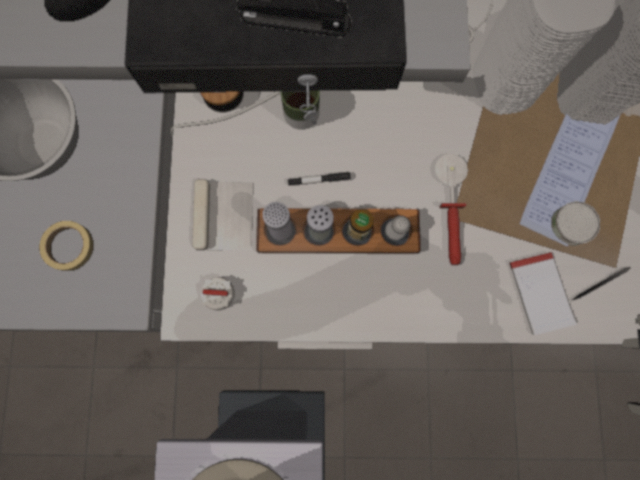

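View pics/side15.png

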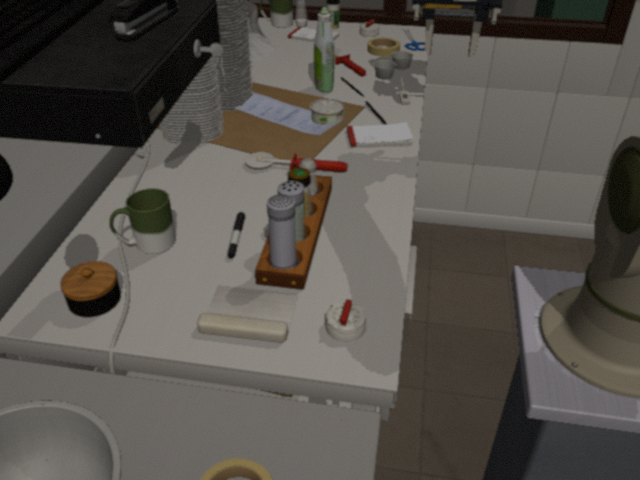

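```bash
python3 -c "
from bench import env
print(env.sign_off())"
```

```text
the job is handed in; nothing more can be done
None
```

All four shakers are standing in the holder's wells in order of height: flour at the scraper end, then cheese, oregano, and salt at the pizza-wheel end. The job was handed in at about 30 s of the 104 s allowed. Each shaker was lowered until the wrist force showed it on the well floor, and only then released.

**Position:** In the top picture the cheese, oregano and salt sit within about 2 mm of their well centres. The side view puts the flour within about 3 mm.

**Height:** Lid heights in both views match each shaker's height plus the 6 mm floor, within camera noise. All four look upright.

**Bystanders:** The scraper, wheel and timer came out at their starting positions, within about 4 mm of camera noise. The arm is clear of everything.

**Checks that failed or disagreed:**
- The top-view network missed the flour at the end, although the picture shows it in its well.
- In the side view the salt is partly hidden, so its position there (y about 35 mm off) is not reliable. The top view has it centred.
- The cameras put the fingertips about 40 mm higher than the reported TCP and tip reach imply. I chose grasp heights from the camera.
- The salt gripped at 39 mm rather than its listed 44 mm, but it stayed upright and seated normally.

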